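# Load, pin and start the print-wheel spinner

### The arm

A 6-joint arm with a two-finger parallel gripper is mounted at the origin on the work surface. World frame = base frame: x ahead of the robot, y to its left, z up, the work surface at z = 0. Lengths are in mm, angles in rad, forces in N, time in s.
With the tool pointing down it reaches from about 350 to 975 mm from the base axis. Payload 7.1 kg.
Tool frame: the origin (TCP) lies at the very end of the fingers, on their centre line; the grasp point (between the pads) lies 19 mm behind it (ctrl.tcp_to_grasp is the distance from the TCP to the grasp point, in mm); z points along the fingers, x is the direction in which the jaws open and shut, and the axes are right-handed (so a half turn about z gives the same grasp; the last joint's range is limited). The gripper opens to 88 mm and grips with 3 to 60 N. Pads are 20 mm wide; open, the fingers measure 115 mm over their backs; the gripper's body (75 mm by 178 mm) begins 61 mm behind the grasp point.
Start: joints at [1.134, 0.423, 1.63, -0, 1.089, -0.019], TCP at [253.562, 571.237, 222.675] pointing down, gripper open.
Joint ranges: [-3, 3], [-0.9, 2.11], [0.09, 2.58], [-1.31, 4.45], [0.11, 2.69], [-2.54, 2.54]. Speed limits (rad/s): [2.39, 2.39, 3.01, 3.14, 3.14, 3.14].

### API

Orientations are given as a rotation vector (axis times angle).
In Python, from workcell import get_obs, viewer, ctrl, masks_of gives the robot as it stands. The module is installed in compiled form; this text tells all that it offers.
- The arm moves only by the shell command python3 -m inch 'ROWS'. ROWS is JSON, a list of rows, each an object of numbers: "tx", "ty", "tz": the shift along the tool's x, y, z in cm; "ax", "ay", "az": the turn, a rotation vector about the tool's x, y, z in degrees; "jaw": the opening, from 0 (shut) to 1 (fully open). In form: [{"tx": .., "ty": .., "tz": .., "ax": .., "ay": .., "az": .., "jaw": ..}, ...]. A call has 1 to 12 rows; each row shifts and turns the commanded pose from where the row before left it, along the tool's axes as they then stand; what a row does not reach is not made up. A row lasts 1/8 s, in which the tool goes at most 62.5 mm and 10.7 degrees, less where a joint would pass 70% of its speed; a pose out of reach is approached as far as the arm can. A call is refused whole if a number of a shift passes 6.25 or a number of a turn 10.7, either way. A call with a gripper value outside its range is refused whole. The fingers move at their own pace and stop on an object; the grip force is fixed at half the most. Time passes only in rows, so rows that do not move let the fingers close. It gives the time, the measured TCP pose, the force and the opening at its end, in the units of the state.
- get_obs(): the state, without advancing time (a new reading comes with each control period).
- viewer.get_image(name): name is "scene" or "side" or "wrist"; returns (picture, depth): 480x640x3 uint8, red, green, blue; 480x640 float32, mm along the optical axis (not along the pixel's ray), 0 where there is no reading.
- viewer.get_calibration(name): a dict with "fx", "fy", "cx", "cy" (pixels), "rvec" (rotation vector, rad) and "tvec" (3), from world to camera coordinates, as OpenCV has them. Camera axes: x right, y down, z forward; pixel columns grow to the right and rows downward; lengths in mm; the calibration is good to about 2 mm. A picture is of the moment at which its call begins: read the wrist's pose just before it. get_calibration takes no time and is no camera call; for the wrist camera it gives the pose at the moment of the call.
- ctrl.close_job(): hands the job in, once; it reports no verdict.
Trained networks look in the newest picture that a camera, given by its name, has taken for a name from the list of things; names that differ only in an ending like _2 or _b are one class to them, and where a whole thing is asked for, a point or a joint stands for the part that bears it (a point fixed in the world has none). Each returns a list of dicts, best first, with "score" (0 to 1); they miss things now and then, are a little off and sometimes report something else, mostly with a low value. They report only what shows in the picture. A call takes as long as a camera call. They do not tell look-alikes from the thing itself.
- masks_of(camera, thing): "pixels" (480x640 bool, what is visible of it) and "location" ([column, row] in pixels, amid what is visible of it).
The state is a dict: "t": time; "qpos": joint angles; "qvel": joint speeds; "joint_torque": joint torques, N m; "ee_pos": TCP position; "orientation": TCP orientation; "ft_force": force on the tool from outside, world axes, zero at the start; "moment": the same for the moment, N m; "width": finger opening in mm.
Only numpy, scipy, OpenCV 4.12 (cv2) and the standard library are available. Lean on these libraries where they do the work, as an engineer would, in place of code of your own. Each camera call takes 0.05 s, during which the arm holds its last target. There are 200 camera calls.

### The job

Spin-dry the washed print wheels: stack every wheel that slides over the spinner's spindle down on it, and lay the wheels whose bore is too small for it flat in the wooden tray. Then push the linch pin through the cross hole in the spindle, its shoulder fully home, ring side up, and flip the sprung ring over the spindle until it has closed round the pin's end; only then pull out the bat of the locking toggle, flip it over to the far side and let it drop back into its lock. Leave the printing block and the stamp that lie in between where they are.

Things in the scene. Friction and masses are not known exactly. Their poses are not given: they have to be found in the camera images.
- spindle_base (a point): On the axis of the spinner's vertical steel spindle, on top of the dark drive flange (52 across, 74 above the bench) where wheels rest. Spindle: 22 in diameter, 77 tall from here, top chamfered over 4 mm to 12 across. Spinner: grey box 170 x 250 x 60 high; axes: z up, x away from the robot (turned up to 0.2 rad), box centre at y = -55 from here. A drip pan 132 across lies 8 below this point.
- pin_hole (a point): centre of the cross hole in the spindle, 65 above spindle_base: 10 x 10 mm, right through along the machine's x axis (axes as spindle_base). The spindle ends 12 above this point; three wheels stacked on the flange end 17 below it.
- wheel_a_mid (a point): centre of a dark wooden print wheel: 58 in diameter, 16 thick, about 60 g, bore along its z; lies flat on the bench at first. All look the same outside, but some have a 27 bore (slides over the 22 spindle) and the others an 18 bore (stops on the spindle's top): look at the bore or try it on. Three or four of the five wheels are present, and one to three of those fit.
- wheel_b_mid (a point): centre of a dark wooden print wheel: 58 in diameter, 16 thick, about 60 g, bore along its z; lies flat on the bench at first. All look the same outside, but some have a 27 bore (slides over the 22 spindle) and the others an 18 bore (stops on the spindle's top): look at the bore or try it on. Three or four of the five wheels are present, and one to three of those fit.
- wheel_c_mid (a point): centre of a dark wooden print wheel: 58 in diameter, 16 thick, about 60 g, bore along its z; lies flat on the bench at first. All look the same outside, but some have a 27 bore (slides over the 22 spindle) and the others an 18 bore (stops on the spindle's top): look at the bore or try it on. Three or four of the five wheels are present, and one to three of those fit.
- wheel_d_mid (a point): centre of a dark wooden print wheel: 58 in diameter, 16 thick, about 60 g, bore along its z; lies flat on the bench at first. All look the same outside, but some have a 27 bore (slides over the 22 spindle) and the others an 18 bore (stops on the spindle's top): look at the bore or try it on. Three or four of the five wheels are present, and one to three of those fit.
- wheel_e_mid (a point): centre of a dark wooden print wheel: 58 in diameter, 16 thick, about 60 g, bore along its z; lies flat on the bench at first. All look the same outside, but some have a 27 bore (slides over the 22 spindle) and the others an 18 bore (stops on the spindle's top): look at the bore or try it on. Three or four of the five wheels are present, and one to three of those fit.
- tray_in (a point): wooden drying tray, fixed, 250 (its x) x 160 (its y) outside, 26 high, walls 6, floor 6 thick: the centre of its inner floor; x away from the robot, turned up to 0.2 rad
- pin: steel linch pin, 142 g: origin on the shank's axis at the shoulder of the head, x towards the tip, z up (axis 10 above the bench as it lies). Shank 8 in diameter, flat underneath (it fits upright in the square hole), round end at x = 32. Head: a flat-sided bar, x from -32 to 0, z from -10 to 8, 16 wide, weighted below to keep the ring uppermost in the hole.
- pin_grip (a point): middle of the part of the head to grip, 13 behind the shoulder, on the pin's axis; axes as the pin
- pin_tip (a point): the end of the shank's round tip, x = 32; axes as the pin
- pin_ring (a joint): angle of the sprung wire ring (loop 64 long, 42 wide, 20 across its straight end, wire 4), hinged on the pin's axis 27 behind the shoulder: 0 open, leaning back (its end 30 behind and 57 above the hinge); 0.48 upright; 2.05 closed, in line with the pin, round spindle and pin end. An over-centre spring (up to 0.03 Nm) holds it open or shut: pushed past 1.1 it snaps shut by itself.
- toggle (a joint): lean of the locking toggle on the machine's deck: 0 off, leaning 0.35 rad towards the robot (machine -x); 0.7 on, leaning 0.35 rad away (+x). A gate blocks it unless the bat is pulled out. Its pivot lies 12 below the deck, 49 below bat_grip along the bat (58 when pulled out).
- toggle_pull (a joint): how far the bat is pulled out along its own length, 0 to 0.009 m; a spring draws it back (2.2 N at 0, 4.2 N at full pull); at least 0.006 is needed to pass the gate
- bat_grip (a point): middle of the toggle bat's ribbed cap: a square bar 12 x 12, 26 long, standing up from the deck, clear all round; z along the bat, outward; y is the axis it swings about
- block_a_mid (a point): dark wooden printing block 95 x 65 x 28, lying in front of the tray; a bystander, its middle; leave it where it is
- stamp_mid (a point): small round stamp 26 across, 26 high, brass knob on top, among the wheels; a bystander, its middle; leave it where it is
There are look-alikes about, which are no part of the job. Leave any orange or white look-alike of the part that bears wheel_d_mid alone. Leave any red look-alike of the part that bears wheel_c_mid alone.

How it is judged:
By the outcome, as a careful person would: the job done as asked, in the order asked, and still so for the second after the job is handed in, with the robot touching nothing.
Of wheel_a, wheel_b, wheel_c, wheel_d, wheel_e only 3 to 4 are there at a start; the rules pass over those that are not, and their reading is None.
At some moment in a run one of wheel_a, wheel_b, wheel_c, wheel_d, wheel_e may be knocked a few centimetres aside while the robot is not near it.
It also fails if it takes over 210 s, if anything falls off the work surface, if the arm or the gripper's body presses on something with over 40 N, if the wrist force passes 120 N, or if a joint passes its speed limit or range.

## Working session

There is one attempt and no reset: what is moved stays moved. The work goes in short steps, Python scripts to look and compute and a shell command to move; the robot and the scene stay as the last step left them, time stands still between calls to the robot, and variables do not carry over. Pictures are saved under pics/ and viewed, about 12 in all and at most 16, crops included, and the job is handed in when it is done.

```bash
mkdir -p pics
cat > h.py <<'E'
import numpy as np, cv2
from workcell import get_obs, viewer, ctrl, masks_of
from scipy.spatial.transform import Rotation as R
def grab(n):
    c=viewer.get_calibration(n); im,d=viewer.get_image(n); return im,d,c
def world(c,u,v,z):
    """camera depth z -> world"""
    u,v,z=[np.asarray(a,float) for a in (u,v,z)]
    p=np.stack([(u-c['cx'])/c['fx']*z,(v-c['cy'])/c['fy']*z,z],-1)
    return (p-np.ravel(c['tvec']))@R.from_rotvec(np.ravel(c['rvec'])).as_matrix()
def cloud(d,c):
    v,u=np.mgrid[:480,:640]; P=world(c,u,v,d); P[d<=0]=np.nan; return P
def proj(c,p):
    q=R.from_rotvec(np.ravel(c['rvec'])).apply(np.atleast_2d(p))+np.ravel(c['tvec'])
    return np.stack([q[:,0]/q[:,2]*c['fx']+c['cx'],q[:,1]/q[:,2]*c['fy']+c['cy']],-1)
def save(n,im): cv2.imwrite('pics/'+n,im[...,::-1])
E
cat > a.py <<'E'
from h import *
o=get_obs();print({k:np.round(v,3) for k,v in o.items()},ctrl.tcp_to_grasp)
for n in('scene','side'):
    im,d,c=grab(n);save(n+'0.png',im);P=cloud(d,c)
    print(n,'cam at',np.round(world(c,0,0,0)))
    for t in ['wheel_a_mid','pin','pin_ring','toggle','block_a_mid','stamp_mid']:
        for m in masks_of(n,t):
            p=P[m['pixels']];print(t,round(m['score'],2),np.round(m['location']),m['pixels'].sum(),np.round(np.nanmedian(p,0)),np.round(np.nanpercentile(p,[2,98],axis=0)).tolist(),im[m['pixels']].mean(0).round())
E
python3 a.py
```

```text
{'t': np.float64(0.0), 'qpos': array([ 1.134,  0.424,  1.631,  0.   ,  1.089, -0.019]), 'qvel': array([-0.001,  0.002, -0.   , -0.002, -0.001,  0.   ]), 'joint_torque': array([-4.0000e-03, -5.4463e+01, -2.7366e+01,  6.4000e-02,  2.3000e-02,
       -0.0000e+00]), 'ee_pos': array([253.331, 570.761, 221.899]), 'orientation': array([ 2.633e+00,  1.712e+00, -2.000e-03]), 'ft_force': array([ 0.291, -0.045,  0.117]), 'moment': array([-0.05 ,  0.008, -0.053]), 'width': np.float64(87.909)} 18.700000000000003
scene cam at [1159.  139.  999.]
wheel_a_mid 0.89 [468. 297.] 348 [575. 374.  17.] [[545.0, 348.0, 7.0], [598.0, 397.0, 21.0]] [64. 46. 37.]
pin 0.47 [295. 225.] 88 [431. -89.  19.] [[410.0, -104.0, 8.0], [459.0, -76.0, 24.0]] [84. 83. 76.]
pin_ring 0.4 [417. 318.] 484 [654. 248.  17.] [[627.0, 222.0, 1.0], [680.0, 275.0, 21.0]] [73. 54. 42.]
toggle 0.43 [272. 251.] 56 [ 587. -109.   98.] [[577.0, -117.0, 67.0], [591.0, -104.0, 110.0]] [110. 110. 109.]
block_a_mid 0.64 [304. 289.] 7374 [647. -29.  63.] [[548.0, -150.0, 20.0], [713.0, 88.0, 113.0]] [112. 114. 112.]
block_a_mid 0.59 [248. 2
[... 287 characters left out ...]
19.0, -0.0], [460.0, 372.0, 18.0]] [70. 56. 51.]
wheel_a_mid 0.52 [284. 163.] 310 [567. 369.  14.] [[541.0, 346.0, -1.0], [593.0, 401.0, 18.0]] [67. 53. 46.]
pin 0.6 [313. 306.] 275 [426. -91.  17.] [[388.0, -120.0, 3.0], [463.0, -73.0, 69.0]] [90. 91. 88.]
pin_ring 0.39 [297. 302.] 67 [ 397. -115.   63.] [[383.0, -122.0, -2.0], [414.0, -52.0, 70.0]] [115. 115. 105.]
toggle 0.42 [387. 253.] 81 [ 580. -113.  101.] [[573.0, -115.0, 74.0], [590.0, -104.0, 108.0]] [123. 124. 128.]
block_a_mid 0.92 [328. 379.] 2426 [ 378. -245.   28.] [[334.0, -289.0, 5.0], [427.0, -193.0, 31.0]] [82. 64. 67.]
stamp_mid 0.67 [268. 179.] 93 [494. 305.  12.] [[484.0, 298.0, 2.0], [507.0, 316.0, 27.0]] [73. 60. 41.]
```

View pics/scene0.png

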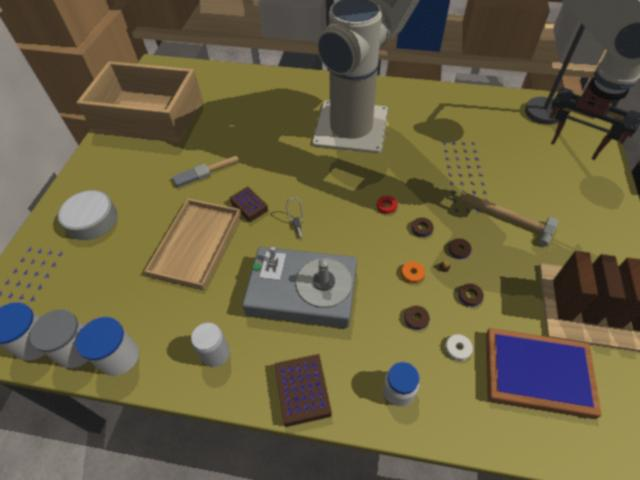

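View pics/side0.png

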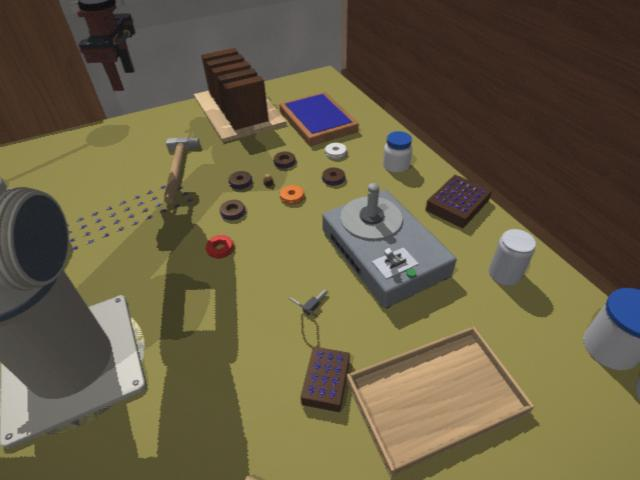

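```bash
cat > b.py <<'E'
from h import *
def comps(m,amin=60):
    n,l,s,ce=cv2.connectedComponentsWithStats(m.astype(np.uint8))
    return [(l==i) for i in range(1,n) if s[i,4]>amin]
for n in('scene','side'):
    im,d,c=grab(n);P=cloud(d,c);x,y,z=np.nan_to_num(P,nan=-999).transpose(2,0,1)
    print(n,c['fx'],'table z',np.nanmedian(z[(abs(x-450)<20)&(abs(y-30)<60)]))
    for m in comps((z>9)&(z<40)&(x>380)&(x<720)&(y>180)&(y<480)):
        p=P[m];(cx,cy),(w,h),a=cv2.minAreaRect(p[:,:2].astype(np.float32))
        print('obj',np.round([cx,cy,np.percentile(p[:,2],50),w,h]),im[m].mean(0).round(),proj(c,[cx,cy,16]).round())
    m=(z>52)&(z<70)&(x>500)&(x<760)&(y>-220)&(y<120)
    q=P[m];print('box rect',cv2.minAreaRect(q[:,:2].astype(np.float32)),np.median(q[:,2]))
    m=(z>85)&(z<160)&(x>560)&(x<760)&(y>-40)&(y<80)
    q=P[m];print('spindle',np.median(q,0).round(1),q.max(0).round(1),m.sum())
    m=(z>135)&(x>560)&(x<760)&(y>-40)&(y<80);print('sp top',P[m].mean(0).round(1),m.sum())
    m=(z>18)&(z<32)&(x>380)&(x<700)&(y>-440)&(y<-230)&(im[...,0]>110)
    if m.sum()>50:print('tray',cv2.minAreaRect(P[m][:,:2].astype(np.float32)),np.median(P[m][:,2]))
    m=(z>80)&(x>540)&(x<640)&(y>-160)&(y<-70);q=P[m];print('bat',q.mean(0).round(1),q.min(0).round(1),q.max(0).round(1))
    m=(z>5)&(x>360)&(x<480)&(y>-140)&(y<-40)
    q=P[m];save('pin_'+n+'.png',cv2.resize(im[180:340,230:400],None,fx=4,fy=4))
    for zz in range(5,85,10):
        s=q[(q[:,2]>=zz)&(q[:,2]<zz+10)]
        if len(s):print(zz,len(s),s.mean(0).round(),s.min(0).round(),s.max(0).round())
E
python3 b.py
```

```text
scene 456.49780330934345 table z 2.0274781145831553
obj [396. 246.  18.  31.  57.] [65. 48. 40.] [[421. 230.]]
obj [436. 347.  17.  57.  59.] [59. 43. 33.] [[460. 247.]]
obj [528. 231.  18.  58.  56.] [185.  98.  37.] [[413. 271.]]
obj [499. 309.  15.  25.  21.] [85. 67. 38.] [[444. 265.]]
obj [570. 374.  17.  60.  58.] [68. 50. 38.] [[471. 293.]]
obj [653. 249.  17.  60.  58.] [74. 54. 42.] [[417. 316.]]
obj [690. 443.  33.  60.  74.] [82. 65. 99.] [[502. 344.]]
obj [701. 345.  17.  39.  58.] [183. 179. 167.] [[458. 342.]]
box rect ((626.2874145507812, -33.84403991699219), (172.65284729003906, 250.68772888183594), 2.0169692039489746) 62.95631621442663
spindle [631.5  23.3 133.1] [637.5  32.1 155.4] 204
sp top [627.2  22.4 147.9] 92
tray ((530.4660034179688, -342.90118408203125), (163.50242614746094, 254.4806671142578), 85.22550201416016) 26.715627312744047
bat [ 584.8 -108.9   98.9] [ 572.2 -115.8   80.5] [ 603.9 -102.9  111.9]
5 116 [422. -87.   7.] [ 361. -138.    5.] [478. -41.  15.]
15 95 [430. -88.  19.] [ 402. -115.   15.] [469. -72.  25.]
25 11 [409. -99.  30.] [ 399. -117.  
[... 957 characters left out ...]
4.5] [636.5  34.4 152.8] 306
sp top [622.3  19.1 145.7] 104
tray ((530.8751220703125, -342.47247314453125), (160.61001586914062, 251.5408477783203), 84.74994659423828) 25.569016072401848
bat [ 579.8 -111.7   98.5] [ 572.3 -115.9   81.9] [ 590.4 -102.4  108.4]
5 98 [439. -86.  11.] [ 408. -105.    5.] [468. -70.  15.]
15 121 [427. -89.  17.] [ 407. -114.   15.] [465. -70.  22.]
25 5 [ 414. -116.   30.] [ 411. -118.   27.] [ 417. -114.   32.]
35 6 [ 410. -118.   40.] [ 408. -119.   36.] [ 412. -117.   44.]
45 6 [ 404. -120.   50.] [ 402. -121.   47.] [ 406. -120.   54.]
55 14 [ 397. -117.   60.] [ 384. -122.   56.] [402. -91.  65.]
65 30 [ 388. -107.   68.] [ 382. -118.   65.] [394. -95.  71.]
```

```bash
python3 -m inch '[{"jaw":1}]'
python3 - <<'E'
from h import *
o=get_obs();c=viewer.get_calibration('wrist');Rt=R.from_rotvec(o['orientation']).as_matrix()
print(c['fx'],c['cx'],c['cy']);cam=world(c,0,0,0);print('cam in tool',Rt.T@(cam-o['ee_pos']));print('cam axes in tool\n',(R.from_rotvec(np.ravel(c['rvec'])).as_matrix()@Rt).round(2))
print('tool axes\n',Rt.round(3))
E
```

```text
367.5062758691698 317.4533393412026 233.82054436788434
cam in tool [   0.80745258  -81.06238054 -162.14027742]
cam axes in tool
 [[ 1.   -0.    0.  ]
 [ 0.    0.96 -0.29]
 [-0.    0.29  0.96]]
tool axes
 [[ 0.406  0.914  0.   ]
 [ 0.914 -0.406  0.   ]
 [ 0.    -0.    -1.   ]]$[0]: bad value
```

```bash
cat > to.py <<'E'
# usage: to.py x y z yawdeg  -> az (deg) first, then tx,ty,tz (cm) for a down-pointing tool
import sys; from h import *
x,y,z,w=map(float,sys.argv[1:5]);o=get_obs();Rt=R.from_rotvec(o['orientation'])
a=np.radians(w);G=R.from_matrix(np.array([[np.cos(a),np.sin(a),0],[np.sin(a),-np.cos(a),0],[0,0,-1]]).T)
H=R.from_matrix(np.diag([-1,-1,1]))
rv=(Rt.inv()*G).as_rotvec(degrees=True);rv2=(Rt.inv()*G*H).as_rotvec(degrees=True)
for n,r,g in(('',rv,G),('half-turned',rv2,G*H)):
    print(n,'rot',r.round(2),'then shift cm',(g.inv().apply(np.array([x,y,z])-o['ee_pos'])/10).round(2))
print('now',o['ee_pos'].round(1),'q',o['qpos'].round(2),'w',o['width'].round(1),'F',o['ft_force'].round(1),'t',o['t'].round(2))
E
python3 -m inch '[{"tx":0,"ty":0,"tz":0,"ax":0,"ay":0,"az":0,"jaw":1.0}]'; python3 to.py 470 360 250 66
```

```text
t: 0.92
ee_pos: [253.6, 571.2, 222.7]
orientation: [-2.634, -1.712, -0.0]
ft_force: [0.4, 0.2, -0.5]
width: 88.0
 rot [-0.   -0.    0.06] then shift cm [-10.5   28.36  -2.73]
half-turned rot [   0.     -0.   -179.94] then shift cm [ 10.5  -28.36  -2.73]Traceback (most recent call last):
  File "to.py", line 9, in <module>
    print('now',o['ee_pos'].round(1),'q',o['qpos'].round(2),'w',o['width'].round(1),'F',o['ft_force'].round(1),'t',o['t'].round(2))
                                                                ^^^^^^^^^^^^^^^^
AttributeError: 'float' object has no attribute 'round'
```

```bash
sed -i "s/o\['width'\].round(1)/round(float(o['width']),1)/;s/o\['t'\].round(2)/round(float(o['t']),2)/" to.py
python3 -m inch '[{"ty":3.5,"tx":-1.3,"tz":-0.3},{"ty":3.5,"tx":-1.3,"tz":-0.3},{"ty":3.5,"tx":-1.3,"tz":-0.3},{"ty":3.5,"tx":-1.3,"tz":-0.3},{"ty":3.5,"tx":-1.3,"tz":-0.3},{"ty":3.5,"tx":-1.3,"tz":-0.3},{"ty":3.5,"tx":-1.3,"tz":-0.3},{"ty":3.5,"tx":-1.3,"tz":-0.3},{"ty":0.4}]'; python3 -m inch '[{"jaw":1.0}]'
cat > w.py <<'E'
import sys; from h import *
o=get_obs();im,d,c=grab('wrist');save(sys.argv[1],im);P=cloud(d,c)
print(o['ee_pos'].round(1),'t',o['t'])
hsv=cv2.cvtColor(im,cv2.COLOR_RGB2HSV).astype(int)
for (px,py) in [(382,247),(435,346),(569,374),(652,248)]:
    near=(np.hypot(P[...,0]-px,P[...,1]-py)<75)&(P[...,2]>9)&(P[...,2]<26)&(im.max(2)<125)
    n,l,s,ce=cv2.connectedComponentsWithStats(near.astype(np.uint8))
    for i in range(1,n):
        if s[i,4]<800: continue
        q=P[l==i]; (cx,cy),r=cv2.minEnclosingCircle(q[:,:2].astype(np.float32))
        e=np.hypot(q[:,0]-cx,q[:,1]-cy); print((px,py),'c',round(cx,1),round(cy,1),'z',np.median(q[:,2]).round(1),'outer d',round(2*r,1),'bore d(2%)',(2*np.percentile(e,2)).round(1),'n',s[i,4],proj(c,[cx,cy,16]).round())
E
python3 w.py w1.png
```

```text
[253.6 571.2 222.7] t 0.925$[0]: bad value
$[0]: bad value
```

```bash
python3 -m inch '[{"tx":-1.3,"ty":3.5,"tz":-0.3,"ax":0,"ay":0,"az":0,"jaw":1},{"tx":-1.3,"ty":3.5,"tz":-0.3,"ax":0,"ay":0,"az":0,"jaw":1},{"tx":-1.3,"ty":3.5,"tz":-0.3,"ax":0,"ay":0,"az":0,"jaw":1},{"tx":-1.3,"ty":3.5,"tz":-0.3,"ax":0,"ay":0,"az":0,"jaw":1},{"tx":-1.3,"ty":3.5,"tz":-0.3,"ax":0,"ay":0,"az":0,"jaw":1},{"tx":-1.3,"ty":3.5,"tz":-0.3,"ax":0,"ay":0,"az":0,"jaw":1},{"tx":-1.3,"ty":3.5,"tz":-0.3,"ax":0,"ay":0,"az":0,"jaw":1},{"tx":-1.3,"ty":3.5,"tz":-0.3,"ax":0,"ay":0,"az":0,"jaw":1},{"tx":0,"ty":0,"tz":0,"ax":0,"ay":0,"az":0,"jaw":1},{"tx":0,"ty":0,"tz":0,"ax":0,"ay":0,"az":0,"jaw":1}]'; python3 w.py w1.png
```

```text
t: 2.22
ee_pos: [466.9, 362.8, 246.6]
orientation: [-2.634, -1.712, 0.0]
ft_force: [-0.0, -0.3, 0.1]
width: 87.8
[466.9 362.8 246.6] t 2.225
(382, 247) c 380.1 250.3 z 15.9 outer d 59.8 bore d(2%) 26.6 n 1929 [[186. 169.]]
(435, 346) c 434.6 350.4 z 15.9 outer d 60.2 bore d(2%) 18.9 n 2099 [[294. 177.]]
(569, 374) c 568.3 378.6 z 15.8 outer d 60.8 bore d(2%) 27.2 n 1519 [[365. 273.]]
```

View pics/w1.png

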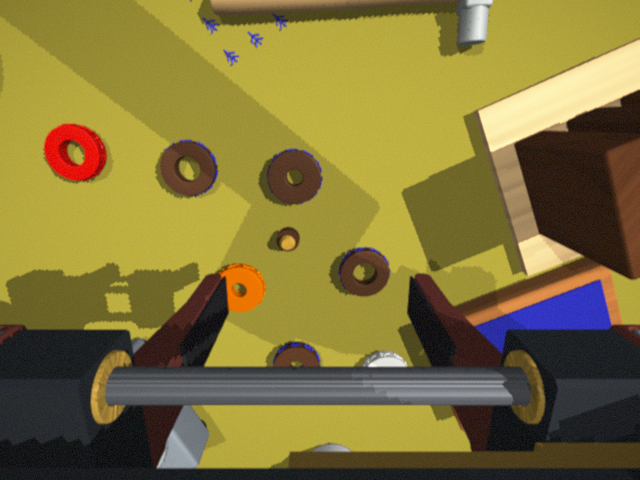

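```bash
python3 to.py 380.5 249 60 66
```

```text
rot [-0.03  0.01  0.08] then shift cm [-13.92  -3.23  18.65]
half-turned rot [-2.0000e-02 -4.0000e-02 -1.7992e+02] then shift cm [13.92  3.23 18.65]
now [466.6 363.1 246.5] q [ 0.64  0.35  1.69  0.    1.11 -0.51] w 87.9 F [-0.4  0.8  0.5] t 2.27
```

```bash
python3 -m inch '[{"tx":-2.32,"ty":-0.54,"tz":3.1,"ax":0,"ay":0,"az":0,"jaw":1},{"tx":-2.32,"ty":-0.54,"tz":3.1,"ax":0,"ay":0,"az":0,"jaw":1},{"tx":-2.32,"ty":-0.54,"tz":3.1,"ax":0,"ay":0,"az":0,"jaw":1},{"tx":-2.32,"ty":-0.54,"tz":3.1,"ax":0,"ay":0,"az":0,"jaw":1},{"tx":-2.32,"ty":-0.54,"tz":3.1,"ax":0,"ay":0,"az":0,"jaw":1},{"tx":-2.32,"ty":-0.54,"tz":3.1,"ax":0,"ay":0,"az":0,"jaw":1},{"tx":0,"ty":0,"tz":0,"ax":0,"ay":0,"az":0,"jaw":1},{"tx":0,"ty":0,"tz":0,"ax":0,"ay":0,"az":0,"jaw":1}]'
python3 - <<'E'
from h import *
im,d,c=grab('wrist');save('w2.png',im)
o=get_obs();Rt=R.from_rotvec(o['orientation'])
print(o['ee_pos'],proj(c,o['ee_pos']),proj(c,[380.1,250.3,16]))
E
```

```text
t: 3.28
ee_pos: [382.3, 250.0, 61.6]
orientation: [-2.633, -1.714, -0.003]
ft_force: [0.6, -0.2, 0.9]
width: 87.9
[382.75474578 250.18584491  61.87893725] [[316.48045211 296.87960256]] [[314.92483969 258.4276531 ]]
```

View pics/w2.png

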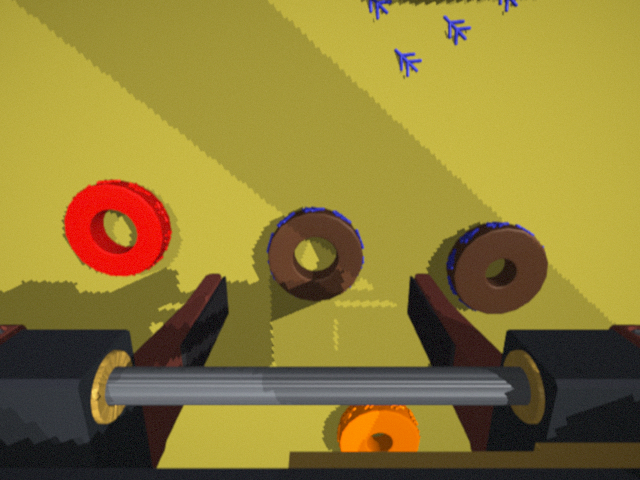

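```bash
python3 -m inch '[{"tx":-0.1,"ty":-0.2,"tz":2,"ax":0,"ay":0,"az":0,"jaw":1},{"tx":0,"ty":0,"tz":2,"ax":0,"ay":0,"az":0,"jaw":1},{"tx":0,"ty":0,"tz":1.65,"ax":0,"ay":0,"az":0,"jaw":1},{"tx":0,"ty":0,"tz":0,"ax":0,"ay":0,"az":0,"jaw":1},{"tx":0,"ty":0,"tz":0,"ax":0,"ay":0,"az":0,"jaw":0.5},{"tx":0,"ty":0,"tz":0,"ax":0,"ay":0,"az":0,"jaw":0.5},{"tx":0,"ty":0,"tz":0,"ax":0,"ay":0,"az":0,"jaw":0.5},{"tx":0,"ty":0,"tz":0,"ax":0,"ay":0,"az":0,"jaw":0.5},{"tx":0,"ty":0,"tz":0,"ax":0,"ay":0,"az":0,"jaw":0.5}]';  python3 to.py 624.3 21 180 66
```

```text
t: 4.45
ee_pos: [379.3, 248.6, 4.6]
orientation: [2.634, 1.712, 0.001]
ft_force: [-0.7, -0.2, 6.7]
width: 57.8
 rot [ 0.03 -0.04  0.06] then shift cm [-10.83  31.64 -17.54]
half-turned rot [ 7.0000e-02  4.0000e-02 -1.7994e+02] then shift cm [ 10.83 -31.64 -17.54]
now [379.3 248.6   4.6] q [ 0.55  0.58  2.1   0.    0.46 -0.6 ] w 57.8 F [-0.7 -0.2  6.7] t 4.45
```

```bash
python3 -m inch '[{"tx":0,"ty":0,"tz":-2,"ax":0,"ay":0,"az":0,"jaw":0.5},{"tx":0,"ty":0,"tz":-4,"ax":0,"ay":0,"az":0,"jaw":0.5},{"tx":0,"ty":0,"tz":-4,"ax":0,"ay":0,"az":0,"jaw":0.5},{"tx":0,"ty":0,"tz":-4,"ax":0,"ay":0,"az":0,"jaw":0.5},{"tx":0,"ty":0,"tz":-3.6,"ax":0,"ay":0,"az":0,"jaw":0.5},{"tx":-1.8,"ty":3.5,"tz":0,"ax":0,"ay":0,"az":0,"jaw":0.5},{"tx":-1.8,"ty":3.5,"tz":0,"ax":0,"ay":0,"az":0,"jaw":0.5},{"tx":-1.8,"ty":3.5,"tz":0,"ax":0,"ay":0,"az":0,"jaw":0.5},{"tx":-1.8,"ty":3.5,"tz":0,"ax":0,"ay":0,"az":0,"jaw":0.5},{"tx":-1.8,"ty":3.5,"tz":0,"ax":0,"ay":0,"az":0,"jaw":0.5},{"tx":-1.8,"ty":3.5,"tz":0,"ax":0,"ay":0,"az":0,"jaw":0.5},{"tx":0,"ty":0,"tz":0,"ax":0,"ay":0,"az":0,"jaw":0.5}]';
python3 -m inch '[{"tx":0,"ty":0,"tz":0,"ax":0,"ay":0,"az":0,"jaw":0.5},{"tx":0,"ty":0,"tz":0,"ax":0,"ay":0,"az":0,"jaw":0.5}]'
cat > sp.py <<'E'
import sys; from h import *
im,d,c=grab('wrist');save(sys.argv[1],im);P=cloud(d,c);o=get_obs()
m=(P[...,2]>85)&(P[...,2]<160)&(np.hypot(P[...,0]-624,P[...,1]-21)<30)
q=P[m]
for a,b in((90,110),(110,130),(130,146),(148,158)):
    s=q[(q[:,2]>a)&(q[:,2]<b)]
    if len(s)>5: print(a,b,len(s),s.mean(0).round(1),s.min(0).round(1),s.max(0).round(1))
print(proj(c,[624,21,151]),o['ee_pos'])
E
python3 sp.py w3.png; python3 to.py 624.3 21 180 66
```

```text
t: 5.95
ee_pos: [528.2, 62.7, 180.0]
orientation: [2.636, 1.708, 0.0]
ft_force: [-0.4, 0.1, -0.9]
width: 57.9
t: 6.2
ee_pos: [526.2, 65.2, 180.0]
orientation: [-2.633, -1.714, 0.001]
ft_force: [0.0, -0.7, -0.3]
width: 58.1
90 110 158 [615.9  28.7  99.5] [612.1  17.   90.7] [625.2  36.1 105.9]
130 146 105 [619.2  26.6 142.1] [613.   14.8 132.8] [630.4  35.8 146. ]
148 158 560 [621.8  25.7 150.1] [612.5  15.6 148. ] [633.1  35.9 152.8]
[[314.92952725 426.29394165]] [526.32867381  65.23851635 180.10663748]
 rot [-0.03  0.01  0.13] then shift cm [-6.000e-02  1.075e+01  1.000e-02]
half-turned rot [-2.0000e-02 -5.0000e-02 -1.7987e+02] then shift cm [ 6.000e-02 -1.075e+01  1.000e-02]
now [526.3  65.2 180.1] q [ 0.1   0.34  1.87  0.    0.93 -1.05] w 57.7 F [-0.2  0.1 -1.3] t 6.25
```

View pics/w3.png

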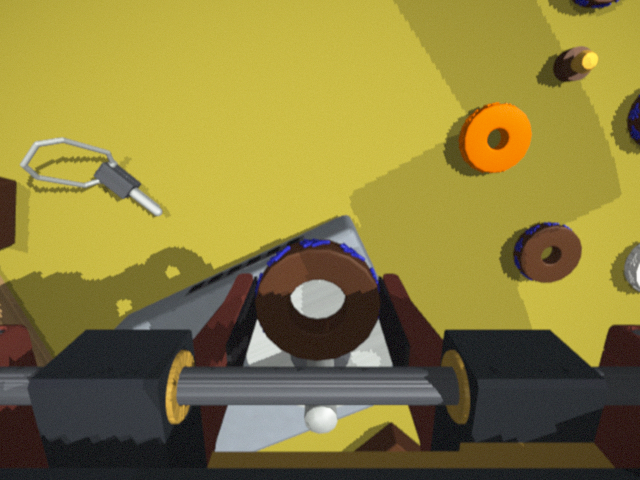

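```bash
cat > held.py <<'E'
from h import *
o=get_obs();im,d,c=grab('wrist');P=cloud(d,c);Rt=R.from_rotvec(o['orientation'])
T=Rt.inv().apply((P-o['ee_pos']).reshape(-1,3)).reshape(P.shape)
m=(abs(T[...,0])<40)&(abs(T[...,1])<45)&(T[...,2]<-4)&(T[...,2]>-20)
r=(im[...,0].astype(int)-im[...,2])
q=T[m];print('held top z',np.percentile(q[:,2],[10,50,90]).round(1))
m&=(T[...,2]<np.median(q[:,2])+3)
# bore: largest hole inside
mm=m.astype(np.uint8);cs,h=cv2.findContours(mm,cv2.RETR_CCOMP,cv2.CHAIN_APPROX_NONE)
zt=np.median(T[m][:,2])
def ray(u,v):
    a=Rt.inv().apply(world(c,u,v,np.ones_like(u))-o['ee_pos']);b=Rt.inv().apply(world(c,0,0,0)-o['ee_pos'])
    return b+(a-b)*((zt-b[2])/(a[:,2]-b[2]))[:,None]
for k,x in enumerate(cs):
    if len(x)<20: continue
    x=x[:,0].astype(float);g=ray(x[:,0],x[:,1]);(cx,cy),rr=cv2.minEnclosingCircle(g[:,:2].astype(np.float32));print('hole' if h[0][k][3]>=0 else 'outer','tool xy',round(cx,1),round(cy,1),'d',round(2*rr,1),len(x))
E
python3 held.py
```

```text
held top z [-12.3 -11.3  -8.4]
outer tool xy 1.1 -7.9 d 79.3 579
hole tool xy 0.8 -1.0 d 27.2 163
```

```bash
python3 -m inch '[{"tx":0.23,"ty":3.5,"tz":0,"ax":0,"ay":0,"az":0,"jaw":0.5},{"tx":0,"ty":3.5,"tz":0,"ax":0,"ay":0,"az":0,"jaw":0.5},{"tx":0,"ty":3.5,"tz":0,"ax":0,"ay":0,"az":0,"jaw":0.5},{"tx":0,"ty":0,"tz":0,"ax":0,"ay":0,"az":0,"jaw":0.5},{"tx":0,"ty":0,"tz":0,"ax":0,"ay":0,"az":0,"jaw":0.5},{"tx":0,"ty":0,"tz":1,"ax":0,"ay":0,"az":0,"jaw":0.5},{"tx":0,"ty":0,"tz":1,"ax":0,"ay":0,"az":0,"jaw":0.5},{"tx":0,"ty":0,"tz":1,"ax":0,"ay":0,"az":0,"jaw":0.5},{"tx":0,"ty":0,"tz":1,"ax":0,"ay":0,"az":0,"jaw":0.5},{"tx":0,"ty":0,"tz":0,"ax":0,"ay":0,"az":0,"jaw":0.5}]'
```

```text
t: 7.55
ee_pos: [623.2, 23.9, 138.9]
orientation: [-2.633, -1.712, 0.003]
ft_force: [0.2, -0.6, -1.2]
width: 57.6
```

```bash
python3 -m inch '[{"tx":0,"ty":0,"tz":1.5,"ax":0,"ay":0,"az":0,"jaw":0.5},{"tx":0,"ty":0,"tz":1.5,"ax":0,"ay":0,"az":0,"jaw":0.5},{"tx":0,"ty":0,"tz":1.5,"ax":0,"ay":0,"az":0,"jaw":0.5},{"tx":0,"ty":0,"tz":1.2,"ax":0,"ay":0,"az":0,"jaw":0.5},{"tx":0,"ty":0,"tz":0,"ax":0,"ay":0,"az":0,"jaw":0.5}]';python3 -m inch '[{"tx":0,"ty":0,"tz":0,"ax":0,"ay":0,"az":0,"jaw":0.9},{"tx":0,"ty":0,"tz":0,"ax":0,"ay":0,"az":0,"jaw":0.9},{"tx":0,"ty":0,"tz":0,"ax":0,"ay":0,"az":0,"jaw":0.9},{"tx":0,"ty":0,"tz":-3,"ax":0,"ay":0,"az":0,"jaw":0.9},{"tx":0,"ty":0,"tz":-4,"ax":0,"ay":0,"az":0,"jaw":0.9},{"tx":0,"ty":0,"tz":-4,"ax":0,"ay":0,"az":0,"jaw":0.9},{"tx":0,"ty":0,"tz":-2,"ax":0,"ay":0,"az":0,"jaw":1},{"tx":0,"ty":0,"tz":0,"ax":0,"ay":0,"az":0,"jaw":1}]'; python3 to.py 568.3 378.6 150 66
```

```text
t: 8.18
ee_pos: [623.1, 23.9, 81.8]
orientation: [-2.633, -1.712, 0.003]
ft_force: [-0.3, 0.5, -0.4]
width: 57.8
t: 9.18
ee_pos: [625.1, 24.0, 215.3]
orientation: [2.632, 1.711, 0.006]
ft_force: [0.2, -0.3, -1.0]
width: 87.6
 rot [ 0.22 -0.1   0.06] then shift cm [ 30.08 -19.61   6.53]
half-turned rot [ 1.6000e-01  3.4000e-01 -1.7994e+02] then shift cm [-30.08  19.61   6.53]
now [625.1  24.  215.3] q [ 0.02  0.43  1.64  0.    1.07 -1.13] w 87.6 F [ 0.2 -0.3 -1. ] t 9.18
```

```bash
python3 -m inch '[{"tx":3.76,"ty":-2.45,"tz":0,"ax":0,"ay":0,"az":0,"jaw":1},{"tx":3.76,"ty":-2.45,"tz":0,"ax":0,"ay":0,"az":0,"jaw":1},{"tx":3.76,"ty":-2.45,"tz":1,"ax":0,"ay":0,"az":0,"jaw":1},{"tx":3.76,"ty":-2.45,"tz":1,"ax":0,"ay":0,"az":0,"jaw":1},{"tx":3.76,"ty":-2.45,"tz":1,"ax":0,"ay":0,"az":0,"jaw":1},{"tx":3.76,"ty":-2.45,"tz":1.5,"ax":0,"ay":0,"az":0,"jaw":1},{"tx":3.76,"ty":-2.45,"tz":2,"ax":0,"ay":0,"az":0,"jaw":1},{"tx":3.76,"ty":-2.45,"tz":2,"ax":0,"ay":0,"az":0,"jaw":1},{"tx":0,"ty":0,"tz":0,"ax":0,"ay":0,"az":0,"jaw":1},{"tx":0,"ty":0,"tz":0,"ax":0,"ay":0,"az":0,"jaw":1},{"tx":0,"ty":0,"tz":0,"ax":0,"ay":0,"az":0,"jaw":1}]'; python3 w.py w4.png; python3 to.py 568.3 378.6 5 66
```

```text
t: 10.55
ee_pos: [567.4, 377.2, 128.5]
orientation: [2.635, 1.711, 0.0]
ft_force: [0.1, 0.1, 0.8]
width: 88.1
[567.4 377.2 128.5] t 10.55
(435, 346) c 434.8 350.2 z 15.9 outer d 60.1 bore d(2%) 18.4 n 5416 [[203.  78.]]
(569, 374) c 568.7 377.5 z 15.9 outer d 60.0 bore d(2%) 26.6 n 3325 [[317. 232.]]
(652, 248) c 646.4 260.3 z 15.9 outer d 48.8 bore d(2%) 7.2 n 1094 [[231. 362.]]
 rot [ 0.03 -0.02 -0.02] then shift cm [ 0.15  0.02 12.37]
half-turned rot [-4.0000e-02 -4.0000e-02  1.7998e+02] then shift cm [-0.15 -0.02 12.37]
now [567.5 377.3 128.7] q [ 0.57  0.61  1.55 -0.    0.98 -0.58] w 87.6 F [-0.  -0.1 -0.4] t 10.6
```

```bash
python3 -m inch '[{"tx":0.05,"ty":0.1,"tz":3,"ax":0,"ay":0,"az":0,"jaw":1},{"tx":0,"ty":0,"tz":3,"ax":0,"ay":0,"az":0,"jaw":1},{"tx":0,"ty":0,"tz":3,"ax":0,"ay":0,"az":0,"jaw":1},{"tx":0,"ty":0,"tz":3.4,"ax":0,"ay":0,"az":0,"jaw":1},{"tx":0,"ty":0,"tz":0,"ax":0,"ay":0,"az":0,"jaw":1},{"tx":0,"ty":0,"tz":0,"ax":0,"ay":0,"az":0,"jaw":0.5},{"tx":0,"ty":0,"tz":0,"ax":0,"ay":0,"az":0,"jaw":0.5},{"tx":0,"ty":0,"tz":0,"ax":0,"ay":0,"az":0,"jaw":0.5},{"tx":0,"ty":0,"tz":0,"ax":0,"ay":0,"az":0,"jaw":0.5}]';python3 -m inch '[{"tx":0,"ty":0,"tz":0,"ax":0,"ay":0,"az":0,"jaw":0.5},{"tx":0,"ty":0,"tz":-4,"ax":0,"ay":0,"az":0,"jaw":0.5},{"tx":0,"ty":0,"tz":-4,"ax":0,"ay":0,"az":0,"jaw":0.5},{"tx":0,"ty":0,"tz":-5,"ax":0,"ay":0,"az":0,"jaw":0.5},{"tx":0,"ty":0,"tz":-4.5,"ax":0,"ay":0,"az":0,"jaw":0.5},{"tx":0,"ty":0,"tz":0,"ax":0,"ay":0,"az":0,"jaw":0.5},{"tx":0,"ty":0,"tz":0,"ax":0,"ay":0,"az":0,"jaw":0.5}]'; python3 held.py;python3 to.py 623.2 23.9 180 66
```

```text
t: 11.72
ee_pos: [568.3, 378.6, 5.0]
orientation: [2.634, 1.712, 0.001]
ft_force: [-0.1, -1.3, 4.6]
width: 56.5
t: 12.6
ee_pos: [567.4, 378.2, 178.3]
orientation: [-2.634, -1.713, 0.002]
ft_force: [0.1, 0.1, -1.2]
width: 56.8
held top z [-12.  -11.   -8.5]
outer tool xy 1.1 -8.2 d 78.5 539
hole tool xy 1.0 -0.3 d 27.5 162
 rot [-0.08  0.13  0.06] then shift cm [-30.06  19.53  -0.25]
half-turned rot [-2.0000e-01 -1.3000e-01 -1.7994e+02] then shift cm [ 30.06 -19.53  -0.25]
now [567.  377.9 177.5] q [ 0.57  0.55  1.53 -0.    1.06 -0.58] w 56.8 F [-0.5  0.2 -1.2] t 12.65
```

```bash
python3 -m inch '[{"tx":-3.76,"ty":2.43,"tz":-0.05,"ax":0,"ay":0,"az":0,"jaw":0.5},{"tx":-3.76,"ty":2.43,"tz":-0.05,"ax":0,"ay":0,"az":0,"jaw":0.5},{"tx":-3.76,"ty":2.43,"tz":-0.05,"ax":0,"ay":0,"az":0,"jaw":0.5},{"tx":-3.76,"ty":2.43,"tz":-0.05,"ax":0,"ay":0,"az":0,"jaw":0.5},{"tx":-3.76,"ty":2.43,"tz":-0.05,"ax":0,"ay":0,"az":0,"jaw":0.5},{"tx":-3.76,"ty":2.43,"tz":0,"ax":0,"ay":0,"az":0,"jaw":0.5},{"tx":-3.76,"ty":2.43,"tz":0,"ax":0,"ay":0,"az":0,"jaw":0.5},{"tx":-3.74,"ty":2.43,"tz":0,"ax":0,"ay":0,"az":0,"jaw":0.5},{"tx":0,"ty":0,"tz":0,"ax":0,"ay":0,"az":0,"jaw":0.5},{"tx":0,"ty":0,"tz":0,"ax":0,"ay":0,"az":0,"jaw":0.5},{"tx":0,"ty":0,"tz":0,"ax":0,"ay":0,"az":0,"jaw":0.5}]'; python3 to.py 623.2 23.9 80 66
```

```text
t: 14.02
ee_pos: [623.2, 26.0, 181.0]
orientation: [-2.632, -1.714, 0.001]
ft_force: [0.0, 0.1, -0.5]
width: 57.3
 rot [-0.07  0.02  0.13] then shift cm [-0.19  0.08 10.1 ]
half-turned rot [-3.0000e-02 -1.1000e-01 -1.7987e+02] then shift cm [ 0.19 -0.08 10.1 ]
now [623.2  26.  181. ] q [ 0.02  0.47  1.66  0.    1.01 -1.13] w 57.3 F [ 0.   0.1 -0.5] t 14.03
```

```bash
python3 -m inch '[{"tx":-0.15,"ty":0,"tz":1,"ax":0,"ay":0,"az":0,"jaw":0.5},{"tx":0,"ty":0,"tz":1,"ax":0,"ay":0,"az":0,"jaw":0.5},{"tx":0,"ty":0,"tz":1,"ax":0,"ay":0,"az":0,"jaw":0.5},{"tx":0,"ty":0,"tz":1,"ax":0,"ay":0,"az":0,"jaw":0.5},{"tx":0,"ty":0,"tz":0,"ax":0,"ay":0,"az":0,"jaw":0.5}]'
```

```text
t: 14.65
ee_pos: [622.4, 23.5, 140.5]
orientation: [-2.633, -1.712, 0.003]
ft_force: [0.7, 0.4, 0.5]
width: 56.6
```

```bash
python3 -m inch '[{"tx":0,"ty":0,"tz":1.5,"ax":0,"ay":0,"az":0,"jaw":0.5},{"tx":0,"ty":0,"tz":1.5,"ax":0,"ay":0,"az":0,"jaw":0.5},{"tx":0,"ty":0,"tz":1.2,"ax":0,"ay":0,"az":0,"jaw":0.5},{"tx":0,"ty":0,"tz":0,"ax":0,"ay":0,"az":0,"jaw":0.5}]';python3 -m inch '[{"tx":0,"ty":0,"tz":0,"ax":0,"ay":0,"az":0,"jaw":0.9},{"tx":0,"ty":0,"tz":0,"ax":0,"ay":0,"az":0,"jaw":0.9},{"tx":0,"ty":0,"tz":0,"ax":0,"ay":0,"az":0,"jaw":0.9},{"tx":0,"ty":0,"tz":-3,"ax":0,"ay":0,"az":0,"jaw":0.9},{"tx":0,"ty":0,"tz":-4,"ax":0,"ay":0,"az":0,"jaw":0.9},{"tx":0,"ty":0,"tz":-4,"ax":0,"ay":0,"az":0,"jaw":0.9},{"tx":0,"ty":0,"tz":-2,"ax":0,"ay":0,"az":0,"jaw":1}]'; python3 -m inch '[{"tx":2.22,"ty":-3.05,"tz":0,"ax":0,"ay":0,"az":0,"jaw":1},{"tx":2.22,"ty":-3.05,"tz":0,"ax":0,"ay":0,"az":0,"jaw":1},{"tx":2.22,"ty":-3.05,"tz":0,"ax":0,"ay":0,"az":0,"jaw":1},{"tx":2.22,"ty":-3.05,"tz":0,"ax":0,"ay":0,"az":0,"jaw":1},{"tx":2.22,"ty":-3.05,"tz":1,"ax":0,"ay":0,"az":0,"jaw":1},{"tx":2.22,"ty":-3.05,"tz":1,"ax":0,"ay":0,"az":0,"jaw":1},{"tx":2.22,"ty":-3.05,"tz":1,"ax":0,"ay":0,"az":0,"jaw":1},{"tx":2.22,"ty":-3.05,"tz":2,"ax":0,"ay":0,"az":0,"jaw":1},{"tx":2.22,"ty":-3.05,"tz":2,"ax":0,"ay":0,"az":0,"jaw":1},{"tx":2.22,"ty":-3.05,"tz":2,"ax":0,"ay":0,"az":0,"jaw":1},{"tx":0,"ty":0,"tz":0,"ax":0,"ay":0,"az":0,"jaw":1},{"tx":0,"ty":0,"tz":0,"ax":0,"ay":0,"az":0,"jaw":1}]'; python3 w.py w5.png; python3 to.py 434.8 350.2 5 66
```

```text
t: 15.15
ee_pos: [622.2, 23.5, 98.2]
orientation: [-2.633, -1.712, 0.003]
ft_force: [0.1, 0.1, 0.5]
width: 56.8
t: 16.02
ee_pos: [624.2, 23.5, 232.6]
orientation: [2.632, 1.711, 0.005]
ft_force: [0.3, -0.2, 0.2]
width: 85.3
t: 17.52
ee_pos: [434.8, 350.0, 140.2]
orientation: [2.633, 1.713, 0.001]
ft_force: [0.2, -0.9, 0.5]
width: 87.3
[434.8 350.  140.2] t 17.525
(435, 346) c 434.6 350.1 z 16.0 outer d 60.4 bore d(2%) 18.4 n 3539 [[316. 226.]]
(652, 248) c 648.4 252.7 z 15.8 outer d 58.6 bore d(2%) 17.3 n 1051 [[314. 453.]]
 rot [ 0.04 -0.05  0.04] then shift cm [ 0.02 -0.05 13.54]
half-turned rot [ 8.0000e-02  6.0000e-02 -1.7996e+02] then shift cm [-0.02  0.05 13.54]
now [435.2 349.8 140.4] q [ 0.66  0.44  1.84 -0.    0.87 -0.5 ] w 87.7 F [-0.1 -0.4 -0.1] t 17.57
```

```bash
python3 -m inch '[{"tx":0,"ty":0,"tz":3.5,"ax":0,"ay":0,"az":0,"jaw":1},{"tx":0,"ty":0,"tz":3.5,"ax":0,"ay":0,"az":0,"jaw":1},{"tx":0,"ty":0,"tz":3.5,"ax":0,"ay":0,"az":0,"jaw":1},{"tx":0,"ty":0,"tz":3,"ax":0,"ay":0,"az":0,"jaw":1},{"tx":0,"ty":0,"tz":0,"ax":0,"ay":0,"az":0,"jaw":1},{"tx":0,"ty":0,"tz":0,"ax":0,"ay":0,"az":0,"jaw":0.5},{"tx":0,"ty":0,"tz":0,"ax":0,"ay":0,"az":0,"jaw":0.5},{"tx":0,"ty":0,"tz":0,"ax":0,"ay":0,"az":0,"jaw":0.5},{"tx":0,"ty":0,"tz":0,"ax":0,"ay":0,"az":0,"jaw":0.5},{"tx":0,"ty":0,"tz":0,"ax":0,"ay":0,"az":0,"jaw":0.5}]';python3 -m inch '[{"tx":0,"ty":0,"tz":-4,"ax":0,"ay":0,"az":0,"jaw":0.5},{"tx":0,"ty":0,"tz":-4,"ax":0,"ay":0,"az":0,"jaw":0.5},{"tx":0,"ty":0,"tz":-5,"ax":0,"ay":0,"az":0,"jaw":0.5},{"tx":0,"ty":0,"tz":-6,"ax":0,"ay":0,"az":0,"jaw":0.5},{"tx":0,"ty":0,"tz":0,"ax":0,"ay":0,"az":0,"jaw":0.5}]'; python3 to.py 590.5 -348 60 66
```

```text
t: 18.82
ee_pos: [434.9, 350.5, 5.7]
orientation: [2.634, 1.713, 0.002]
ft_force: [-0.6, -1.3, 6.4]
width: 57.4
t: 19.45
ee_pos: [436.7, 352.1, 199.7]
orientation: [-2.633, -1.712, -0.015]
ft_force: [0.0, 0.4, -0.1]
width: 57.7
 rot [ 0.26 -0.48  0.07] then shift cm [-57.7   42.52  13.97]
half-turned rot [   0.76    0.41 -179.92] then shift cm [ 57.7  -42.52  13.97]
now [436.7 352.1 199.7] q [ 0.66  0.35  1.8   0.    0.98 -0.5 ] w 57.7 F [ 0.   0.4 -0.1] t 19.45
```

```bash
python3 -m inch '[{"tx":-3.2,"ty":2.36,"tz":0,"ax":0,"ay":0,"az":0,"jaw":0.5},{"tx":-3.2,"ty":2.36,"tz":0,"ax":0,"ay":0,"az":0,"jaw":0.5},{"tx":-3.2,"ty":2.36,"tz":0,"ax":0,"ay":0,"az":0,"jaw":0.5},{"tx":-3.2,"ty":2.36,"tz":0,"ax":0,"ay":0,"az":0,"jaw":0.5},{"tx":-3.2,"ty":2.36,"tz":0,"ax":0,"ay":0,"az":0,"jaw":0.5},{"tx":-3.2,"ty":2.36,"tz":0,"ax":0,"ay":0,"az":0,"jaw":0.5},{"tx":-3.2,"ty":2.36,"tz":0,"ax":0,"ay":0,"az":0,"jaw":0.5},{"tx":-3.2,"ty":2.36,"tz":0,"ax":0,"ay":0,"az":0,"jaw":0.5},{"tx":-3.2,"ty":2.36,"tz":0,"ax":0,"ay":0,"az":0,"jaw":0.5}]'; python3 -m inch '[{"tx":-3.2,"ty":2.36,"tz":0,"ax":0,"ay":0,"az":0,"jaw":0.5},{"tx":-3.2,"ty":2.36,"tz":0,"ax":0,"ay":0,"az":0,"jaw":0.5},{"tx":-3.2,"ty":2.36,"tz":0,"ax":0,"ay":0,"az":0,"jaw":0.5},{"tx":-3.2,"ty":2.36,"tz":0,"ax":0,"ay":0,"az":0,"jaw":0.5},{"tx":-3.2,"ty":2.36,"tz":0,"ax":0,"ay":0,"az":0,"jaw":0.5},{"tx":-3.2,"ty":2.36,"tz":2,"ax":0,"ay":0,"az":0,"jaw":0.5},{"tx":-3.2,"ty":2.36,"tz":2,"ax":0,"ay":0,"az":0,"jaw":0.5},{"tx":-3.2,"ty":2.36,"tz":2,"ax":0,"ay":0,"az":0,"jaw":0.5},{"tx":-3.2,"ty":2.36,"tz":2,"ax":0,"ay":0,"az":0,"jaw":0.5},{"tx":0,"ty":0,"tz":0,"ax":0,"ay":0,"az":0,"jaw":0.5},{"tx":0,"ty":0,"tz":0,"ax":0,"ay":0,"az":0,"jaw":0.5}]'
python3 to.py 590.5 -348 14 66
python3 - <<'E'
from h import *
im,d,c=grab('wrist');save('w6.png',im);P=cloud(d,c)
m=(P[...,2]>18)&(P[...,2]<32)&(P[...,0]>380)&(P[...,0]<700)&(P[...,1]>-460)&(P[...,1]<-230)&(im[...,0]>110)
print(cv2.minAreaRect(P[m][:,:2].astype(np.float32)),m.sum(),P[m].min(0),P[m].max(0))
E
```

```text
t: 20.58
ee_pos: [510.9, -0.5, 193.5]
orientation: [-2.633, -1.712, 0.002]
ft_force: [-0.2, 0.5, 0.2]
width: 57.5
t: 21.95
ee_pos: [588.1, -347.8, 113.6]
orientation: [-2.632, -1.711, 0.001]
ft_force: [0.2, -1.0, -0.2]
width: 57.6
 rot [-0.13 -0.03  0.05] then shift cm [0.08 0.22 9.96]
half-turned rot [ 5.0000e-02 -2.0000e-01 -1.7995e+02] then shift cm [-0.08 -0.22  9.96]
now [ 588.1 -347.8  113.6] q [-0.55  0.63  1.55  0.    0.96 -1.7 ] w 57.6 F [ 0.2 -1.  -0.2] t 21.95
((529.6301879882812, -340.8917541503906), (160.69570922851562, 249.67337036132812), 84.82535552978516) 6817 [ 398.49884747 -429.75347362   18.00854368] [ 660.71286193 -254.68939506   28.82098631]
```

```bash
python3 -m inch '[{"tx":0.1,"ty":0.2,"tz":3.3,"ax":0,"ay":0,"az":0,"jaw":0.5},{"tx":0,"ty":0,"tz":3.3,"ax":0,"ay":0,"az":0,"jaw":0.5},{"tx":0,"ty":0,"tz":3.3,"ax":0,"ay":0,"az":0,"jaw":0.5},{"tx":0,"ty":0,"tz":0,"ax":0,"ay":0,"az":0,"jaw":0.5},{"tx":0,"ty":0,"tz":0,"ax":0,"ay":0,"az":0,"jaw":0.9},{"tx":0,"ty":0,"tz":0,"ax":0,"ay":0,"az":0,"jaw":0.9},{"tx":0,"ty":0,"tz":0,"ax":0,"ay":0,"az":0,"jaw":0.9},{"tx":0,"ty":0,"tz":-4,"ax":0,"ay":0,"az":0,"jaw":0.9},{"tx":0,"ty":0,"tz":-5,"ax":0,"ay":0,"az":0,"jaw":0.9},{"tx":0,"ty":0,"tz":-5,"ax":0,"ay":0,"az":0,"jaw":1},{"tx":0,"ty":0,"tz":-5,"ax":0,"ay":0,"az":0,"jaw":1}]'
python3 -m inch '[{"tx":3.58,"ty":-1.18,"tz":0,"ax":0,"ay":0,"az":0,"jaw":1},{"tx":3.58,"ty":-1.18,"tz":0,"ax":0,"ay":0,"az":0,"jaw":1},{"tx":3.58,"ty":-1.18,"tz":0,"ax":0,"ay":0,"az":0,"jaw":1},{"tx":3.58,"ty":-1.18,"tz":0,"ax":0,"ay":0,"az":0,"jaw":1},{"tx":3.58,"ty":-1.18,"tz":0,"ax":0,"ay":0,"az":0,"jaw":1},{"tx":3.58,"ty":-1.18,"tz":0,"ax":0,"ay":0,"az":0,"jaw":1},{"tx":3.58,"ty":-1.18,"tz":0,"ax":0,"ay":0,"az":0,"jaw":1},{"tx":3.58,"ty":-1.18,"tz":0,"ax":0,"ay":0,"az":0,"jaw":1},{"tx":3.58,"ty":-1.18,"tz":0,"ax":0,"ay":0,"az":0,"jaw":1},{"tx":3.58,"ty":-1.18,"tz":0,"ax":0,"ay":0,"az":0,"jaw":1},{"tx":3.58,"ty":-1.18,"tz":0,"ax":0,"ay":0,"az":0,"jaw":1},{"tx":3.58,"ty":-1.18,"tz":0,"ax":0,"ay":0,"az":0,"jaw":1}]'
python3 -m inch '[{"tx":3.58,"ty":-1.18,"tz":1,"ax":0,"ay":0,"az":0,"jaw":1},{"tx":3.58,"ty":-1.18,"tz":1,"ax":0,"ay":0,"az":0,"jaw":1},{"tx":3.58,"ty":-1.18,"tz":1,"ax":0,"ay":0,"az":0,"jaw":1},{"tx":3.58,"ty":-1.18,"tz":1,"ax":0,"ay":0,"az":0,"jaw":1},{"tx":0,"ty":0,"tz":0,"ax":0,"ay":0,"az":0,"jaw":1},{"tx":0,"ty":0,"tz":0,"ax":0,"ay":0,"az":0,"jaw":1},{"tx":0,"ty":0,"tz":0,"ax":0,"ay":0,"az":0,"jaw":1}]';python3 w.py w7.png; python3 to.py 648.4 252.7 5 66
```

```text
t: 23.38
ee_pos: [591.1, -348.6, 208.0]
orientation: [2.633, 1.712, 0.001]
ft_force: [-0.7, 0.7, -0.3]
width: 87.7
t: 24.88
ee_pos: [636.2, 102.7, 206.5]
orientation: [2.634, 1.712, 0.001]
ft_force: [0.7, 0.4, 0.6]
width: 87.6
t: 25.75
ee_pos: [651.3, 250.4, 166.3]
orientation: [2.635, 1.711, 0.001]
ft_force: [0.0, -1.1, 0.8]
width: 88.1
[651.3 250.4 166.3] t 25.75
(652, 248) c 651.4 251.7 z 15.9 outer d 60.3 bore d(2%) 18.5 n 3037 [[318. 218.]]
 rot [ 0.03 -0.02 -0.01] then shift cm [ 0.09 -0.36 16.13]
half-turned rot [-3.0000e-02 -5.0000e-02  1.7999e+02] then shift cm [-0.09  0.36 16.13]
now [651.3 250.4 166.3] q [ 0.35  0.59  1.49 -0.    1.06 -0.8 ] w 88.2 F [ 1.1  0.7 -0.2] t 25.8
```

```bash
python3 -m inch '[{"tx":0.1,"ty":0,"tz":4,"ax":0,"ay":0,"az":0,"jaw":0.9},{"tx":0,"ty":0,"tz":4,"ax":0,"ay":0,"az":0,"jaw":0.9},{"tx":0,"ty":0,"tz":4,"ax":0,"ay":0,"az":0,"jaw":0.9},{"tx":0,"ty":0,"tz":4.1,"ax":0,"ay":0,"az":0,"jaw":0.9},{"tx":0,"ty":0,"tz":0,"ax":0,"ay":0,"az":0,"jaw":0.9},{"tx":0,"ty":0,"tz":0,"ax":0,"ay":0,"az":0,"jaw":0.5},{"tx":0,"ty":0,"tz":0,"ax":0,"ay":0,"az":0,"jaw":0.5},{"tx":0,"ty":0,"tz":0,"ax":0,"ay":0,"az":0,"jaw":0.5},{"tx":0,"ty":0,"tz":0,"ax":0,"ay":0,"az":0,"jaw":0.5},{"tx":0,"ty":0,"tz":0,"ax":0,"ay":0,"az":0,"jaw":0.5}]';python3 -m inch '[{"tx":0,"ty":0,"tz":-4,"ax":0,"ay":0,"az":0,"jaw":0.5},{"tx":0,"ty":0,"tz":-5,"ax":0,"ay":0,"az":0,"jaw":0.5},{"tx":0,"ty":0,"tz":-5,"ax":0,"ay":0,"az":0,"jaw":0.5},{"tx":0,"ty":0,"tz":-6,"ax":0,"ay":0,"az":0,"jaw":0.5},{"tx":0,"ty":0,"tz":0,"ax":0,"ay":0,"az":0,"jaw":0.5}]'; python3 to.py 471 -337.5 14 66
```

```text
t: 27.05
ee_pos: [651.8, 252.3, 5.4]
orientation: [2.633, 1.712, 0.001]
ft_force: [-1.3, -2.8, 6.4]
width: 57.8
t: 27.68
ee_pos: [654.4, 253.9, 210.7]
orientation: [2.632, 1.712, 0.016]
ft_force: [0.6, -0.1, -1.8]
width: 57.5
 rot [ 0.41 -0.42  0.07] then shift cm [-61.48   7.3   19.67]
half-turned rot [   0.66    0.64 -179.93] then shift cm [61.48 -7.3  19.67]
now [654.4 253.9 210.7] q [ 0.35  0.54  1.46  0.    1.13 -0.8 ] w 57.5 F [ 0.6 -0.1 -1.8] t 27.68
```

```bash
python3 -m inch '[{"tx":-3.82,"ty":0.47,"tz":0,"ax":0,"ay":0,"az":0,"jaw":0.5},{"tx":-3.82,"ty":0.47,"tz":0,"ax":0,"ay":0,"az":0,"jaw":0.5},{"tx":-3.82,"ty":0.47,"tz":0,"ax":0,"ay":0,"az":0,"jaw":0.5},{"tx":-3.82,"ty":0.47,"tz":0,"ax":0,"ay":0,"az":0,"jaw":0.5},{"tx":-3.82,"ty":0.47,"tz":0,"ax":0,"ay":0,"az":0,"jaw":0.5},{"tx":-3.82,"ty":0.47,"tz":0,"ax":0,"ay":0,"az":0,"jaw":0.5},{"tx":-3.82,"ty":0.47,"tz":0,"ax":0,"ay":0,"az":0,"jaw":0.5},{"tx":-3.82,"ty":0.47,"tz":0,"ax":0,"ay":0,"az":0,"jaw":0.5}]';python3 -m inch '[{"tx":-3.82,"ty":0.47,"tz":0,"ax":0,"ay":0,"az":0,"jaw":0.5},{"tx":-3.82,"ty":0.47,"tz":0,"ax":0,"ay":0,"az":0,"jaw":0.5},{"tx":-3.82,"ty":0.47,"tz":0,"ax":0,"ay":0,"az":0,"jaw":0.5},{"tx":-3.82,"ty":0.47,"tz":0,"ax":0,"ay":0,"az":0,"jaw":0.5},{"tx":-3.82,"ty":0.47,"tz":2,"ax":0,"ay":0,"az":0,"jaw":0.5},{"tx":-3.82,"ty":0.47,"tz":3,"ax":0,"ay":0,"az":0,"jaw":0.5},{"tx":-3.82,"ty":0.47,"tz":3,"ax":0,"ay":0,"az":0,"jaw":0.5},{"tx":-3.82,"ty":0.47,"tz":3,"ax":0,"ay":0,"az":0,"jaw":0.5},{"tx":0,"ty":0,"tz":0,"ax":0,"ay":0,"az":0,"jaw":0.5},{"tx":0,"ty":0,"tz":0,"ax":0,"ay":0,"az":0,"jaw":0.5}]';python3 to.py 471 -337.5 14 66
```

```text
t: 28.68
ee_pos: [560.5, -42.9, 203.3]
orientation: [-2.632, -1.712, 0.002]
ft_force: [0.7, -0.2, -1.6]
width: 57.9
t: 29.92
ee_pos: [471.8, -336.0, 94.1]
orientation: [-2.633, -1.711, 0.0]
ft_force: [-0.7, 0.4, -1.0]
width: 57.8
 rot [-0.08 -0.04  0.03] then shift cm [-0.17 -0.01  8.01]
half-turned rot [ 6.0000e-02 -1.3000e-01 -1.7997e+02] then shift cm [0.17 0.01 8.01]
now [ 471.8 -336.    94.1] q [-0.64  0.53  1.81  0.    0.8  -1.79] w 57.8 F [-0.7  0.4 -1. ] t 29.93
```

```bash
python3 -m inch '[{"tx":-0.15,"ty":0,"tz":4,"ax":0,"ay":0,"az":0,"jaw":0.5},{"tx":0,"ty":0,"tz":4,"ax":0,"ay":0,"az":0,"jaw":0.5},{"tx":0,"ty":0,"tz":0,"ax":0,"ay":0,"az":0,"jaw":0.5},{"tx":0,"ty":0,"tz":0,"ax":0,"ay":0,"az":0,"jaw":0.9},{"tx":0,"ty":0,"tz":0,"ax":0,"ay":0,"az":0,"jaw":0.9},{"tx":0,"ty":0,"tz":0,"ax":0,"ay":0,"az":0,"jaw":0.9},{"tx":0,"ty":0,"tz":-4,"ax":0,"ay":0,"az":0,"jaw":0.9},{"tx":0,"ty":0,"tz":-5,"ax":0,"ay":0,"az":0,"jaw":0.9},{"tx":0,"ty":0,"tz":-4,"ax":0,"ay":0,"az":9,"jaw":1}]'
python3 -m inch '[{"tx":0,"ty":0,"tz":0,"ax":0,"ay":0,"az":10,"jaw":1},{"tx":0,"ty":0,"tz":0,"ax":0,"ay":0,"az":10,"jaw":1},{"tx":0,"ty":0,"tz":0,"ax":0,"ay":0,"az":10,"jaw":1},{"tx":0,"ty":0,"tz":0,"ax":0,"ay":0,"az":10,"jaw":1},{"tx":0,"ty":0,"tz":0,"ax":0,"ay":0,"az":10,"jaw":1},{"tx":0,"ty":0,"tz":0,"ax":0,"ay":0,"az":10,"jaw":1},{"tx":0,"ty":0,"tz":0,"ax":0,"ay":0,"az":10,"jaw":1},{"tx":0,"ty":0,"tz":0,"ax":0,"ay":0,"az":10,"jaw":1},{"tx":0,"ty":0,"tz":0,"ax":0,"ay":0,"az":10,"jaw":1},{"tx":0,"ty":0,"tz":0,"ax":0,"ay":0,"az":10,"jaw":1},{"tx":0,"ty":0,"tz":0,"ax":0,"ay":0,"az":10,"jaw":1},{"tx":0,"ty":0,"tz":0,"ax":0,"ay":0,"az":10,"jaw":1}]'
python3 -m inch '[{"tx":-3.45,"ty":-1.04,"tz":0,"ax":0,"ay":0,"az":0,"jaw":1},{"tx":-3.45,"ty":-1.04,"tz":0,"ax":0,"ay":0,"az":0,"jaw":1},{"tx":-3.45,"ty":-1.04,"tz":0,"ax":0,"ay":0,"az":0,"jaw":1},{"tx":-3.45,"ty":-1.04,"tz":0,"ax":0,"ay":0,"az":0,"jaw":1},{"tx":-3.45,"ty":-1.04,"tz":0,"ax":0,"ay":0,"az":0,"jaw":1},{"tx":-3.45,"ty":-1.04,"tz":0,"ax":0,"ay":0,"az":0,"jaw":1},{"tx":-3.45,"ty":-1.04,"tz":0,"ax":0,"ay":0,"az":0,"jaw":1},{"tx":0,"ty":0,"tz":0,"ax":0,"ay":0,"az":0,"jaw":1},{"tx":0,"ty":0,"tz":0,"ax":0,"ay":0,"az":0,"jaw":1}]'
python3 to.py 426 -89 110 -63
cat > pin.py <<'E'
import sys; from h import *
o=get_obs();im,d,c=grab('wrist');save(sys.argv[1],im);P=cloud(d,c)
m=(P[...,2]>8)&(P[...,2]<26)&(np.hypot(P[...,0]-435,P[...,1]+85)<60)
n,l,s,ce=cv2.connectedComponentsWithStats(m.astype(np.uint8));k=1+np.argmax(s[1:,4]);q=P[l==k]
print(o['ee_pos'].round(1),'n',s[1:,4],'rect',cv2.minAreaRect(q[:,:2].astype(np.float32)))
hd=q[q[:,2]>15.5];print('head',len(hd),hd.mean(0).round(1),cv2.minAreaRect(hd[:,:2].astype(np.float32)),np.median(hd[:,2]))
sh=q[(q[:,2]<15.2)];print('shank?',len(sh),cv2.minAreaRect(sh[:,:2].astype(np.float32)))
E
python3 pin.py w8.png
```

```text
t: 31.05
ee_pos: [471.9, -338.3, 147.3]
orientation: [2.761, 1.495, 0.001]
ft_force: [0.6, -0.7, -0.7]
width: 85.7
t: 32.55
ee_pos: [471.7, -338.2, 145.4]
orientation: [2.675, -1.648, 0.002]
ft_force: [0.3, -0.1, -0.6]
width: 87.6
t: 33.67
ee_pos: [427.2, -90.3, 145.2]
orientation: [-2.68, 1.639, -0.002]
ft_force: [0.0, 0.0, 0.5]
width: 87.9
 rot [-0.06 -0.06  0.09] then shift cm [-0.16  0.05  3.52]
half-turned rot [ 1.0000e-01 -9.0000e-02 -1.7991e+02] then shift cm [ 0.16 -0.05  3.52]
now [427.2 -90.3 145.2] q [-0.24  0.27  2.09 -0.    0.78  0.86] w 87.9 F [0.  0.  0.5] t 33.67
[427.2 -90.3 145.2] n [1358] rect ((438.05328369140625, -80.95620727539062), (66.14500427246094, 41.57640838623047), 24.313526153564453)
head 873 [423.6 -87.6  18.2] ((432.4570617675781, -83.48458862304688), (53.86323165893555, 41.57640838623047), 24.313526153564453) 18.03488153293387
shank? 479 ((440.4209289550781, -85.79248809814453), (62.89289855957031, 30.043561935424805), 12.065454483032227)
```

View pics/w8.png

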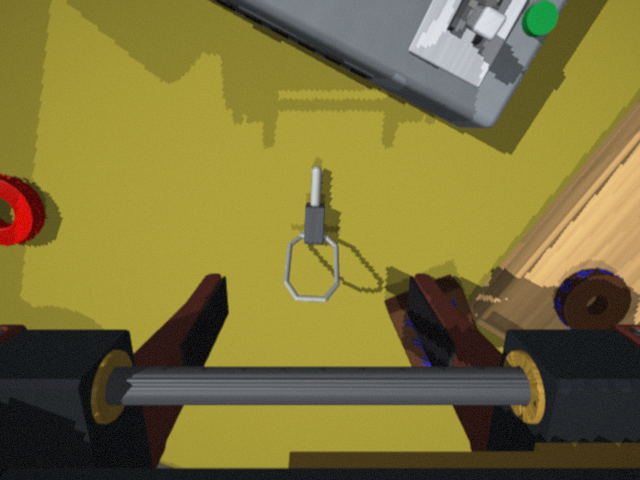

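```bash
cat > pin2.py <<'E'
from h import *
o=get_obs();im,d,c=grab('wrist');P=cloud(d,c)
r=P[160:245,300:332].reshape(-1,3);hd=r[(r[:,2]>14)&(r[:,2]<20)];sh=r[(r[:,2]>8)&(r[:,2]<=14)]
Rt=R.from_rotvec(o['orientation']).inv()
for n,q in(('head',hd),('shank',sh)):
    t=Rt.apply(q-o['ee_pos']);print(n,len(q),'tool med',np.median(t,0).round(1),t[:,:2].min(0).round(1),t[:,:2].max(0).round(1))
a=np.vstack([hd,sh]);vx,vy,x0,y0=cv2.fitLine(a[:,:2].astype(np.float32),cv2.DIST_HUBER,0,.01,.01).ravel();print('angle',np.degrees(np.arctan2(vy,vx)),x0,y0,o['ee_pos'])
th=Rt.apply(hd-o['ee_pos']);f=np.polyfit(th[:,1],th[:,0],1);ts=Rt.apply(sh-o['ee_pos']);print('head slope deg',np.degrees(np.arctan(f[0])), 'centre slope',np.degrees(np.arctan2(np.median(ts[:,0])-np.median(th[:,0]),np.median(ts[:,1])-np.median(th[:,1]))))
E
python3 pin2.py
```

```text
head 863 tool med [ -3.8  -1.5 127.3] [-13.2 -44.7] [10.2 16.8]
shank 367 tool med [ -2.3 -27.  132.4] [-15.8 -46.8] [ 9.4 14. ]
angle 25.015202 437.69232 -81.58169 [427.17993524 -90.55991862 145.11981289]
head slope deg -0.07693721566844743 centre slope 176.46345765456815
```

```bash
python3 -m inch '[{"tx":-0.35,"ty":-0.15,"tz":3,"ax":0,"ay":0,"az":0,"jaw":0.6},{"tx":0,"ty":0,"tz":3,"ax":0,"ay":0,"az":2,"jaw":0.6},{"tx":0,"ty":0,"tz":0,"ax":0,"ay":0,"az":0,"jaw":0.6},{"tx":0,"ty":0,"tz":0,"ax":0,"ay":0,"az":0,"jaw":0.6}]'
python3 - <<'E'
from h import *
o=get_obs();im,d,c=grab('wrist');P=cloud(d,c);save('w9.png',im[60:460,120:520])
Rt=R.from_rotvec(o['orientation']).inv();T=Rt.apply((P-o['ee_pos']).reshape(-1,3));z=P[...,2].ravel()
T=T[(abs(T[:,0])<13)&(abs(T[:,1])<60)&(z<20)&(z>4)];
for y in range(-56,30,4):
    s=T[(T[:,1]>=y)&(T[:,1]<y+4)]
    if len(s)>3: print(y,len(s),'x',np.median(s[:,0]).round(1),s[:,0].min().round(1),s[:,0].max().round(1),'z',(o['ee_pos'][2]-np.median(s[:,2])).round(1))
E
```

```text
t: 34.28
ee_pos: [426.8, -86.7, 85.2]
orientation: [-2.65, 1.687, -0.001]
ft_force: [0.1, 0.1, 0.3]
width: 53.7
-48 30 x 0.5 -2.7 3.1 z 12.2
-44 74 x -0.1 -3.3 3.8 z 13.2
-40 75 x -0.1 -3.4 3.8 z 13.4
-36 72 x -0.1 -3.4 3.8 z 13.3
-32 70 x 0.5 -3.4 3.9 z 13.2
-28 73 x -0.1 -3.4 3.9 z 13.4
-24 78 x -0.1 -4.1 3.9 z 13.3
-20 67 x -0.8 -4.1 3.2 z 13.1
-16 193 x -0.1 -8.2 7.7 z 14.8
-12 143 x -0.1 -8.0 7.1 z 18.1
-8 140 x -0.4 -8.0 7.1 z 18.1
-4 130 x -0.4 -8.0 7.2 z 18.1
0 140 x -0.4 -8.1 7.2 z 18.1
4 133 x -0.7 -8.1 7.3 z 18.0
8 185 x -0.7 -12.4 11.0 z 17.5
12 205 x -0.1 -13.0 12.9 z 17.5
16 51 x -0.1 -8.2 12.8 z 17.9
```

View pics/w9.png

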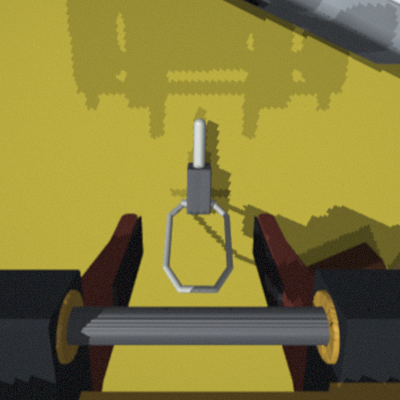

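```bash
python3 -m inch '[{"tx":0,"ty":-0.2,"tz":2.5,"ax":0,"ay":0,"az":0,"jaw":0.5},{"tx":0,"ty":0,"tz":2.5,"ax":0,"ay":0,"az":0,"jaw":0.5},{"tx":0,"ty":0,"tz":2.5,"ax":0,"ay":0,"az":0,"jaw":0.5},{"tx":0,"ty":0,"tz":0.7,"ax":0,"ay":0,"az":0,"jaw":0.5},{"tx":0,"ty":0,"tz":0,"ax":0,"ay":0,"az":0,"jaw":0.5},{"tx":0,"ty":0,"tz":0,"ax":0,"ay":0,"az":0,"jaw":0.1},{"tx":0,"ty":0,"tz":0,"ax":0,"ay":0,"az":0,"jaw":0.05},{"tx":0,"ty":0,"tz":0,"ax":0,"ay":0,"az":0,"jaw":0.05},{"tx":0,"ty":0,"tz":0,"ax":0,"ay":0,"az":0,"jaw":0.05},{"tx":0,"ty":0,"tz":0,"ax":0,"ay":0,"az":0,"jaw":0.05},{"tx":0,"ty":0,"tz":0,"ax":0,"ay":0,"az":0,"jaw":0.05}]'; python3 to.py 540 22 180 -88
```

```text
t: 35.7
ee_pos: [428.6, -85.4, 3.1]
orientation: [-2.65, 1.686, -0.002]
ft_force: [0.5, -0.7, 6.4]
width: 15.7
 rot [-0.05 -0.03 23.07] then shift cm [-10.34 -11.51 -17.69]
half-turned rot [ 4.0000e-02 -7.0000e-02 -1.5693e+02] then shift cm [ 10.34  11.51 -17.69]
now [428.6 -85.4   3.1] q [-0.22  0.57  2.14 -0.    0.43  0.91] w 15.7 F [ 0.5 -0.7  6.4] t 35.7
```

```bash
python3 -m inch '[{"tx":0,"ty":0,"tz":-2,"ax":0,"ay":0,"az":0,"jaw":0.05},{"tx":0,"ty":0,"tz":-4,"ax":0,"ay":0,"az":0,"jaw":0.05},{"tx":0,"ty":0,"tz":-4,"ax":0,"ay":0,"az":0,"jaw":0.05},{"tx":0,"ty":0,"tz":-4,"ax":0,"ay":0,"az":0,"jaw":0.05},{"tx":0,"ty":0,"tz":-3,"ax":0,"ay":0,"az":6,"jaw":0.05},{"tx":0,"ty":0,"tz":0,"ax":0,"ay":0,"az":8.5,"jaw":0.05},{"tx":0,"ty":0,"tz":0,"ax":0,"ay":0,"az":8.5,"jaw":0.05},{"tx":-3.5,"ty":-3,"tz":0,"ax":0,"ay":0,"az":0,"jaw":0.05},{"tx":-3.5,"ty":-3,"tz":0,"ax":0,"ay":0,"az":0,"jaw":0.05},{"tx":-3.5,"ty":-3,"tz":0,"ax":0,"ay":0,"az":0,"jaw":0.05},{"tx":0,"ty":-2.5,"tz":1,"ax":0,"ay":0,"az":0,"jaw":0.05},{"tx":0,"ty":0,"tz":0,"ax":0,"ay":0,"az":0,"jaw":0.05}]'; python3 -m inch '[{"tx":0,"ty":0,"tz":0,"ax":0,"ay":0,"az":0,"jaw":0.05},{"tx":0,"ty":0,"tz":0,"ax":0,"ay":0,"az":0,"jaw":0.05}]'
cat > ins.py <<'E'
import sys; from h import *
o=get_obs();im,d,c=grab('wrist');P=cloud(d,c);save(sys.argv[1],im)
Ri=R.from_rotvec(o['orientation']).inv();T=Ri.apply((P-o['ee_pos']).reshape(-1,3));W=P.reshape(-1,3)
print('pose',o['ee_pos'].round(1),'F',o['ft_force'].round(1),'w',o['width'],'yaw toolx',np.degrees(np.arctan2(*Ri.inv().as_matrix()[[1,0],0])).round(2))
m=(abs(T[:,0])<12)&(T[:,1]>-50)&(T[:,1]<-12)&(abs(T[:,2]+7)<9)
for y in range(-50,-12,4):
    s=T[m&(T[:,1]>=y)&(T[:,1]<y+4)]
    if len(s)>3: print(y,len(s),'x',((s[:,0].min()+s[:,0].max())/2).round(1),s[:,0].min().round(1),s[:,0].max().round(1),'ztop',np.percentile(s[:,2],10).round(1))
for a,b in((127,134),(134,141),(141,146),(149.5,153)):
    s=T[(np.hypot(W[:,0]-623,W[:,1]-25)<22)&(W[:,2]>a)&(W[:,2]<b)]
    if len(s)>5: print('spindle',a,b,len(s),'tool x',((s[:,0].min()+s[:,0].max())/2).round(1),s[:,:2].min(0).round(1),s[:,:2].max(0).round(1),'mean',s.mean(0).round(1))
E
python3 ins.py w10.png
```

```text
t: 37.2
ee_pos: [539.6, 24.4, 161.7]
orientation: [2.262, -2.179, -0.001]
ft_force: [-0.7, 0.1, -2.0]
width: 15.9
t: 37.45
ee_pos: [538.3, 23.5, 162.8]
orientation: [2.26, -2.182, -0.001]
ft_force: [0.8, -0.1, -0.4]
width: 15.9
pose [538.3  23.5 162.8] F [ 0.8 -0.1 -0.4] w 15.885560982570397 yaw toolx -87.98
-46 39 x -1.5 -3.9 0.9 ztop -9.5
-42 175 x -1.0 -4.7 2.6 ztop -11.2
-38 161 x -1.0 -4.7 2.7 ztop -11.2
-34 161 x -1.0 -4.8 2.7 ztop -11.2
-30 148 x -1.0 -4.8 2.8 ztop -11.4
-26 158 x -1.0 -4.8 2.8 ztop -11.1
-22 146 x -1.0 -4.9 2.8 ztop -11.1
-18 152 x -1.0 -4.9 2.8 ztop -11.2
-14 73 x -1.0 -4.9 2.9 ztop -11.1
spindle 141 146 7 tool x 4.2 [ -3.6 -96.3] [ 12.  -75.8] mean [  5.  -85.8  17. ]
spindle 149.5 153 982 tool x 2.4 [ -7.1 -94.7] [ 11.8 -77.2] mean [  1.7 -86.   12. ]
```

View pics/w10.png

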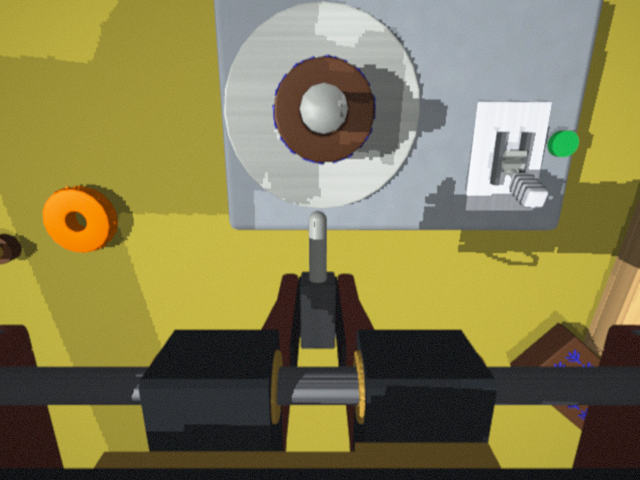

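```bash
python3 -m inch '[{"tx":0.32,"ty":-0.5,"tz":1,"ax":0,"ay":0,"az":0,"jaw":0.05},{"tx":0,"ty":-0.5,"tz":1.05,"ax":0,"ay":0,"az":0,"jaw":0.05},{"tx":0,"ty":-1,"tz":1,"ax":0,"ay":0,"az":0,"jaw":0.05},{"tx":0,"ty":0,"tz":0,"ax":0,"ay":0,"az":0,"jaw":0.05},{"tx":0,"ty":0,"tz":0,"ax":0,"ay":0,"az":0,"jaw":0.05}]'; python3 ins.py w11.png
python3 - <<'E'
import cv2;im=cv2.imread('pics/w11.png');cv2.imwrite('pics/w11c.png',cv2.resize(im[40:290,200:460],None,fx=2.3,fy=2.3,interpolation=cv2.INTER_CUBIC))
E
```

```text
t: 38.12
ee_pos: [559.3, 21.4, 131.9]
orientation: [2.261, -2.181, -0.001]
ft_force: [1.3, 0.6, -1.2]
width: 16.2
pose [559.3  21.4 131.9] F [ 1.3  0.6 -1.2] w 16.248264074162503 yaw toolx -87.94
-46 43 x -0.9 -3.5 1.7 ztop -9.5
-42 167 x -1.1 -4.8 2.6 ztop -11.1
-38 158 x -1.1 -4.8 2.6 ztop -11.2
-34 166 x -1.1 -4.8 2.7 ztop -11.3
-30 149 x -1.1 -4.9 2.7 ztop -11.3
-26 151 x -1.1 -4.9 2.7 ztop -11.3
-22 151 x -1.1 -4.9 2.8 ztop -11.3
-18 149 x -1.1 -4.9 2.8 ztop -11.2
-14 73 x -1.1 -4.9 2.8 ztop -11.2
spindle 127 134 27 tool x -0.4 [ -7.7 -75.8] [  6.8 -72.5] mean [ -0.4 -74.9  -0.9]
spindle 134 141 62 tool x -1.1 [ -9.7 -75.8] [  7.5 -42. ] mean [ -1.4 -56.   -5.9]
spindle 141 146 28 tool x -0.6 [-10.8 -75.7] [  9.5 -41.8] mean [ -1.3 -58.4 -11.8]
spindle 149.5 153 1295 tool x -1.3 [-10.6 -74.4] [  8.  -56.4] mean [ -1.  -65.2 -18.9]
```

View pics/w11c.png

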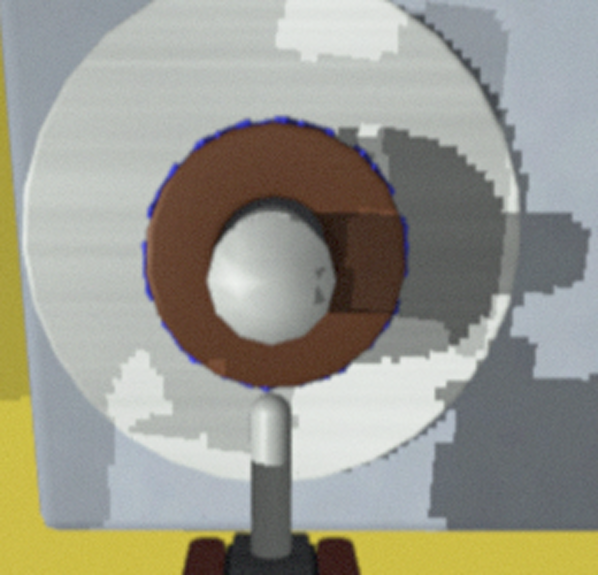

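```bash
python3 -m inch '[{"tx":0,"ty":-0.5,"tz":0,"ax":0,"ay":0,"az":0,"jaw":0.05},{"tx":0,"ty":-0.5,"tz":0,"ax":0,"ay":0,"az":0,"jaw":0.05},{"tx":0,"ty":-0.3,"tz":0,"ax":0,"ay":0,"az":0,"jaw":0.05},{"tx":0,"ty":0,"tz":0,"ax":0,"ay":0,"az":0,"jaw":0.05}]'; python3 ins.py w12.png|head -4
```

```text
t: 38.67
ee_pos: [572.6, 21.9, 132.2]
orientation: [-2.261, 2.181, -0.0]
ft_force: [0.8, -0.6, -1.3]
width: 15.8
pose [572.6  21.9 132.2] F [ 0.8 -0.6 -1.3] w 15.790971910658133 yaw toolx -87.94
-50 68 x -1.1 -11.5 9.3 ztop -15.8
-46 103 x -1.0 -9.9 7.8 ztop -15.9
-42 103 x -1.1 -4.8 2.6 ztop -15.1
```

```bash
python3 -m inch '[{"tx":0,"ty":-0.6,"tz":0,"ax":0,"ay":0,"az":0,"jaw":0.05},{"tx":0,"ty":-0.6,"tz":0,"ax":0,"ay":0,"az":0,"jaw":0.05},{"tx":0,"ty":-0.6,"tz":0,"ax":0,"ay":0,"az":0,"jaw":0.05},{"tx":0,"ty":-0.6,"tz":0,"ax":0,"ay":0,"az":0,"jaw":0.05},{"tx":0,"ty":0,"tz":0,"ax":0,"ay":0,"az":0,"jaw":0.05}]';python3 -m inch '[{"tx":0,"ty":-0.2,"tz":0,"ax":0,"ay":0,"az":0,"jaw":0.05},{"tx":0,"ty":0,"tz":0,"ax":0,"ay":0,"az":0,"jaw":0.05}]';python3 -m inch '[{"tx":0,"ty":-0.15,"tz":0,"ax":0,"ay":0,"az":0,"jaw":0.05},{"tx":0,"ty":0,"tz":0,"ax":0,"ay":0,"az":0,"jaw":0.05}]'
```

```text
t: 39.35
ee_pos: [596.9, 22.7, 132.2]
orientation: [-2.261, 2.181, -0.0]
ft_force: [0.9, -0.1, -1.1]
width: 15.6
t: 39.6
ee_pos: [598.3, 22.8, 132.2]
orientation: [2.261, -2.181, -0.0]
ft_force: [0.5, -0.6, -1.3]
width: 15.8
t: 39.85
ee_pos: [599.9, 22.8, 132.2]
orientation: [-2.261, 2.181, -0.0]
ft_force: [0.0, 0.1, -1.4]
width: 15.7
```

```bash
python3 -m inch '[{"tx":0,"ty":-0.1,"tz":0,"ax":0,"ay":0,"az":0,"jaw":0.05},{"tx":0,"ty":0,"tz":0,"ax":0,"ay":0,"az":0,"jaw":0.05}]';python3 -m inch '[{"tx":0,"ty":-0.1,"tz":0,"ax":0,"ay":0,"az":0,"jaw":0.05},{"tx":0,"ty":0,"tz":0,"ax":0,"ay":0,"az":0,"jaw":0.05}]';python3 -m inch '[{"tx":0,"ty":-0.1,"tz":0,"ax":0,"ay":0,"az":0,"jaw":0.05},{"tx":0,"ty":0,"tz":0,"ax":0,"ay":0,"az":0,"jaw":0.05}]'
```

```text
t: 40.1
ee_pos: [600.9, 22.9, 132.2]
orientation: [-2.261, 2.181, -0.0]
ft_force: [-0.9, -0.8, -1.9]
width: 15.7
t: 40.35
ee_pos: [601.9, 22.9, 132.2]
orientation: [-2.261, 2.181, -0.0]
ft_force: [0.0, 0.6, -0.4]
width: 15.9
t: 40.6
ee_pos: [602.2, 22.9, 132.0]
orientation: [2.26, -2.18, -0.002]
ft_force: [-3.5, -0.2, 0.6]
width: 15.9
```

```bash
python3 -m inch '[{"tx":0,"ty":-0.1,"tz":0,"ax":0,"ay":0,"az":0,"jaw":0.05},{"tx":0,"ty":0,"tz":0,"ax":0,"ay":0,"az":0,"jaw":0.05}]';python3 -m inch '[{"tx":0,"ty":0.1,"tz":0,"ax":0,"ay":0,"az":0,"jaw":0.05},{"tx":0,"ty":0,"tz":0,"ax":0,"ay":0,"az":0,"jaw":0.4},{"tx":0,"ty":0,"tz":0,"ax":0,"ay":0,"az":0,"jaw":0.4},{"tx":0,"ty":0,"tz":0,"ax":0,"ay":0,"az":0,"jaw":0.4},{"tx":0,"ty":0,"tz":-2,"ax":0,"ay":0,"az":0,"jaw":0.4},{"tx":0,"ty":0,"tz":-3,"ax":0,"ay":0,"az":0,"jaw":0.4},{"tx":0,"ty":0,"tz":-4,"ax":0,"ay":0,"az":0,"jaw":0.4},{"tx":0,"ty":0,"tz":-3,"ax":0,"ay":0,"az":0,"jaw":0.4},{"tx":0,"ty":0,"tz":0,"ax":0,"ay":0,"az":0,"jaw":0},{"tx":0,"ty":0,"tz":0,"ax":0,"ay":0,"az":0,"jaw":0}]'; python3 ins.py w13.png|head -1
python3 - <<'E'
from h import *
im=cv2.imread('pics/w13.png');cv2.imwrite('pics/w13c.png',cv2.resize(im[100:400,170:470],None,fx=2,fy=2))
E
```

```text
t: 40.85
ee_pos: [602.3, 22.9, 131.9]
orientation: [2.259, -2.179, -0.004]
ft_force: [-6.1, -0.4, 2.8]
width: 15.8
t: 42.1
ee_pos: [602.3, 22.9, 251.2]
orientation: [2.261, -2.181, -0.001]
ft_force: [0.1, 0.2, -0.0]
width: 18.4
pose [602.3  22.9 251.2] F [ 0.1  0.2 -0. ] w 18.440084914356678 yaw toolx -87.94
```

View pics/w13c.png

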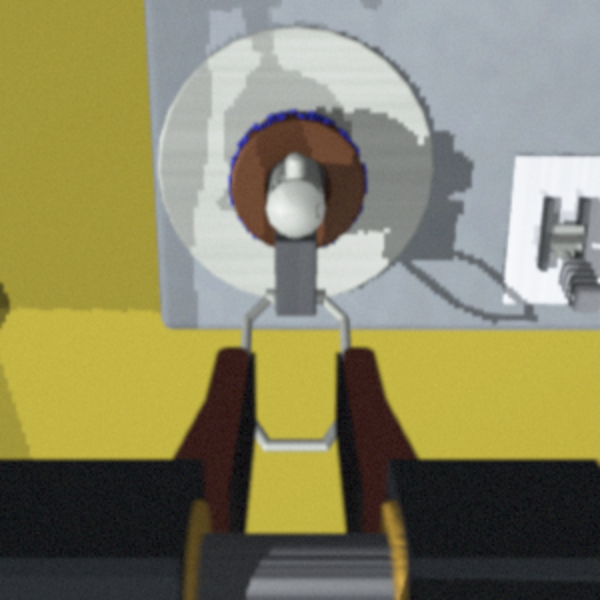

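```bash
python3 -m inch '[{"tx":0,"ty":3,"tz":0,"ax":0,"ay":0,"az":0,"jaw":0},{"tx":0,"ty":3,"tz":0,"ax":0,"ay":0,"az":0,"jaw":0},{"tx":0,"ty":1.8,"tz":0,"ax":0,"ay":0,"az":0,"jaw":0},{"tx":0,"ty":0,"tz":3.4,"ax":0,"ay":0,"az":0,"jaw":0},{"tx":0,"ty":0,"tz":3.3,"ax":0,"ay":0,"az":0,"jaw":0},{"tx":0,"ty":0,"tz":0,"ax":0,"ay":0,"az":0,"jaw":0},{"tx":0,"ty":-1,"tz":0,"ax":0,"ay":0,"az":0,"jaw":0},{"tx":0,"ty":-1,"tz":0,"ax":0,"ay":0,"az":0,"jaw":0},{"tx":0,"ty":-1,"tz":0,"ax":0,"ay":0,"az":0,"jaw":0},{"tx":0,"ty":0,"tz":0,"ax":0,"ay":0,"az":0,"jaw":0}]';python3 -m inch '[{"tx":0,"ty":-0.8,"tz":0,"ax":0,"ay":0,"az":0,"jaw":0},{"tx":0,"ty":-0.8,"tz":0,"ax":0,"ay":0,"az":0,"jaw":0},{"tx":0,"ty":-0.8,"tz":0,"ax":0,"ay":0,"az":0,"jaw":0},{"tx":0,"ty":-0.8,"tz":0,"ax":0,"ay":0,"az":0,"jaw":0},{"tx":0,"ty":-0.8,"tz":0,"ax":0,"ay":0,"az":0,"jaw":0},{"tx":0,"ty":-0.8,"tz":0,"ax":0,"ay":0,"az":0,"jaw":0},{"tx":0,"ty":-0.8,"tz":0,"ax":0,"ay":0,"az":0,"jaw":0},{"tx":0,"ty":-0.8,"tz":0,"ax":0,"ay":0,"az":0,"jaw":0},{"tx":0,"ty":0,"tz":0,"ax":0,"ay":0,"az":0,"jaw":0}]'
python3 - <<'E'
from h import *
im,d,c=grab('side');P=cloud(d,c);uv=proj(c,[600,24,150]).round().astype(int)[0];print(uv,get_obs()['ee_pos'])
save('s1.png',cv2.resize(im[uv[1]-75:uv[1]+75,uv[0]-100:uv[0]+100],None,fx=4,fy=4,interpolation=cv2.INTER_CUBIC))
E
```

```text
t: 43.4
ee_pos: [556.1, 21.3, 185.7]
orientation: [-2.26, 2.18, -0.002]
ft_force: [-0.3, 0.3, -0.2]
width: 0.4
t: 44.52
ee_pos: [619.4, 23.5, 185.1]
orientation: [-2.261, 2.181, -0.0]
ft_force: [-0.2, 0.1, -0.5]
width: 0.5
[362 188] [618.91404658  23.53126507 185.05502002]
```

View pics/s1.png

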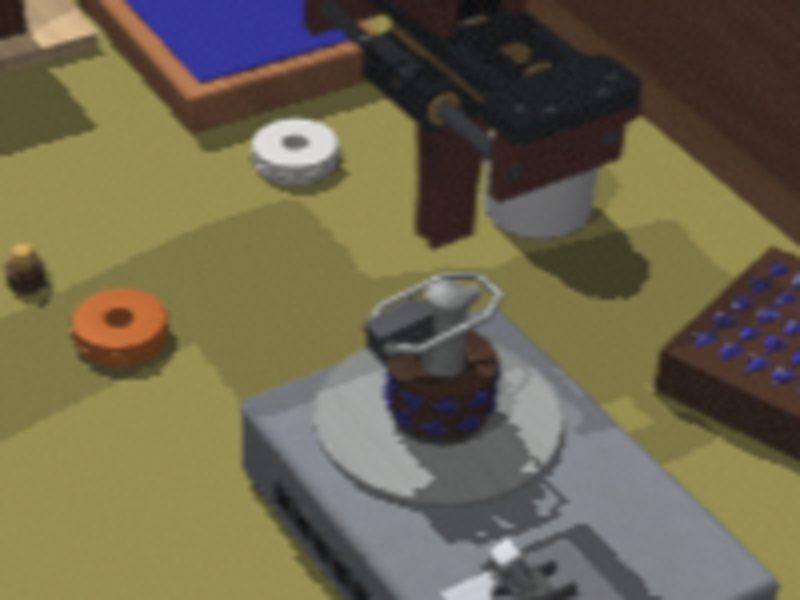

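```bash
python3 -m inch '[{"tx":0,"ty":0,"tz":-3,"ax":0,"ay":0,"az":0,"jaw":0},{"tx":3.25,"ty":0.97,"tz":0,"ax":0,"ay":0,"az":0,"jaw":0.4},{"tx":3.25,"ty":0.97,"tz":0,"ax":0,"ay":0,"az":0,"jaw":0.4},{"tx":3.25,"ty":0.97,"tz":0,"ax":0,"ay":0,"az":0,"jaw":0.4},{"tx":3.25,"ty":0.97,"tz":0,"ax":0,"ay":0,"az":0,"jaw":0.4},{"tx":0,"ty":0,"tz":0,"ax":0,"ay":0,"az":0,"jaw":0.4},{"tx":0,"ty":0,"tz":0,"ax":0,"ay":0,"az":0,"jaw":0.4}]'
cat > bat.py <<'E'
import sys; from h import *
o=get_obs();im,d,c=grab('wrist');P=cloud(d,c);save(sys.argv[1],im);W=P.reshape(-1,3)
print('pose',o['ee_pos'].round(1))
m=(P[...,2]>66)&(P[...,2]<118)&(np.hypot(P[...,0]-582,P[...,1]+110)<40)
q=P[m]
for a in range(66,116,5):
    s=q[(q[:,2]>=a)&(q[:,2]<a+5)]
    if len(s)>4: print(a,len(s),'mean',s.mean(0).round(1),s[:,:2].min(0).round(1),s[:,:2].max(0).round(1))
m=(P[...,2]>125)&(P[...,2]<160)&(np.hypot(P[...,0]-624,P[...,1]-24)<60)
q=P[m]
for a in range(125,160,5):
    s=q[(q[:,2]>=a)&(q[:,2]<a+5)]
    if len(s)>4: print('pin/ring',a,len(s),s[:,:2].min(0).round(1),s[:,:2].max(0).round(1))
E
python3 bat.py w14.png
```

```text
t: 45.45
ee_pos: [584.7, -107.3, 215.3]
orientation: [-2.26, 2.181, 0.0]
ft_force: [0.3, -0.2, 0.2]
width: 35.3
pose [ 584.7 -107.3  215.3]
66 244 mean [ 600.1 -112.9   69.1] [ 580.5 -143.9] [617.2 -96.3]
71 345 mean [ 598.  -106.2   72.9] [ 580.7 -116.3] [616.9 -96.5]
76 12 mean [ 590.8 -106.8   77.3] [ 589.5 -108.8] [ 596.4 -104.8]
81 6 mean [ 590.9 -106.2   85.6] [ 590.6 -110.5] [ 591.1 -101.6]
86 56 mean [ 590.1 -106.7   88.8] [ 588.5 -112.2] [ 591.3 -100.8]
91 59 mean [ 588.2 -106.3   93.7] [ 586.7 -112.2] [ 590.  -100.9]
96 50 mean [ 586.6 -106.8   98.5] [ 585.3 -112.2] [ 588.1 -101.1]
101 126 mean [ 579.9 -106.5  104.2] [ 572.5 -112.5] [ 586.9 -101.2]
106 130 mean [ 580.5 -107.   107. ] [ 574.7 -112.4] [ 584.5 -101.3]
pin/ring 125 171 [588.9  13.5] [635.3  25.1]
pin/ring 130 341 [581.6  10. ] [635.2  41.8]
pin/ring 135 1062 [581.3   2.6] [650.5  45.7]
pin/ring 140 2198 [579.5   3.5] [651.3  45.8]
pin/ring 145 810 [590.9  13.6] [649.5  36. ]
pin/ring 150 405 [616.1  15.9] [632.9  32.2]
```

View pics/w14.png

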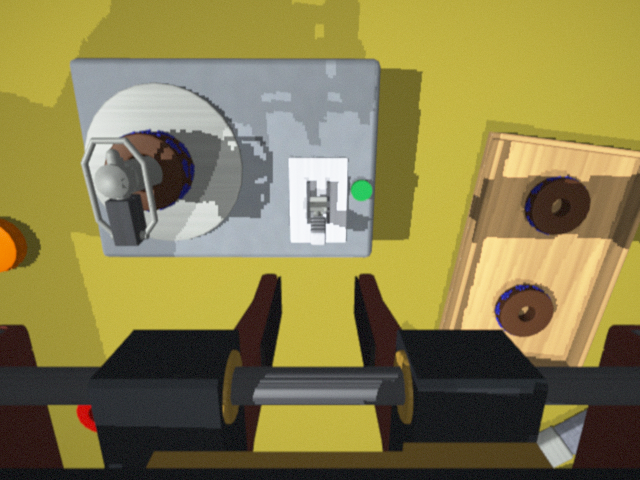

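```bash
cat > to2.py <<'E'
# to2.py x y z yaw tilt : target = down tool at yaw, then turned by tilt about tool x ; shift given in the axes AFTER the turn
import sys; from h import *
x,y,z,w,t=map(float,sys.argv[1:6]);o=get_obs();Rt=R.from_rotvec(o['orientation']);a=np.radians(w)
G=R.from_matrix(np.array([[np.cos(a),np.sin(a),0],[np.sin(a),-np.cos(a),0],[0,0,-1]]).T)*R.from_euler('x',t,degrees=True)
print('rot',(Rt.inv()*G).as_rotvec(degrees=True).round(2),'shift cm (target axes)',(G.inv().apply(np.array([x,y,z])-o['ee_pos'])/10).round(2),'tool z',G.as_matrix()[:,2].round(3))
print('now',o['ee_pos'].round(1),'q',o['qpos'].round(2),'w',round(float(o['width']),1),'F',o['ft_force'].round(1),'t',round(float(o['t']),2))
E
python3 to2.py 565.7 -107.1 138 -88 20.05
python3 - <<'E'
from h import *
im,d,c=grab('wrist');P=cloud(d,c)
for xa,xb in((641,656),(590,605)):
    m=(P[...,2]>125)&(P[...,2]<160)&(P[...,0]>xa)&(P[...,0]<xb)&(abs(P[...,1]-24)<30)&((abs(P[...,1]-24)>14)|(P[...,0]>641));print(xa,m.sum(),np.percentile(P[m],[5,50,95],axis=0).round(1))
E
```

```text
rot [20.05  0.03  0.08] shift cm (target axes) [-0.06  4.44  6.6 ] tool z [ 0.343  0.012 -0.939]
now [ 584.8 -107.   215.2] q [-0.2   0.39  1.71  0.    1.05  1.33] w 34.9 F [ 0.4  0.3 -0.5] t 45.5
641 505 [[641.4  10.3 141.3]
 [647.5  24.  143. ]
 [650.8  38.6 144.6]]
590 283 [[591.4   3.1 135.8]
 [597.6  38.6 137.5]
 [604.3  43.5 139. ]]
```

```bash
python3 -m inch '[{"tx":0,"ty":0,"tz":0,"ax":10,"ay":0,"az":0,"jaw":0.4},{"tx":0,"ty":0,"tz":0,"ax":10,"ay":0,"az":0,"jaw":0.4},{"tx":0,"ty":2.2,"tz":3.3,"ax":0,"ay":0,"az":0,"jaw":0.4},{"tx":0,"ty":2.2,"tz":3.3,"ax":0,"ay":0,"az":0,"jaw":0.4},{"tx":0,"ty":0,"tz":0,"ax":0,"ay":0,"az":0,"jaw":0.4},{"tx":0,"ty":0,"tz":0,"ax":0,"ay":0,"az":0,"jaw":0.4}]';python3 bat.py w15.png | grep -v ring;python3 to2.py 586.3 -106.4 81.8 -88 20.05
```

```text
t: 46.3
ee_pos: [567.4, -108.2, 139.3]
orientation: [-2.065, 1.991, -0.353]
ft_force: [0.0, 0.6, 0.4]
width: 35.7
pose [ 567.4 -108.2  139.3]
66 378 mean [ 600.6 -114.1   69.3] [ 581.  -144.2] [616.9 -95.7]
71 582 mean [ 598.4 -105.8   72.7] [ 581.  -116.4] [616.8 -95.8]
86 57 mean [ 590.3 -106.3   88.6] [ 589.  -112.3] [ 591.2 -100.3]
91 60 mean [ 588.4 -106.4   93.6] [ 587.1 -112.3] [ 589.7 -100.6]
96 59 mean [ 586.6 -106.2   98.7] [ 585.3 -112.2] [ 588.  -100.8]
101 219 mean [ 578.3 -107.   104.5] [ 572.6 -112.8] [ 586.2 -101. ]
106 238 mean [ 580.2 -106.6  107.2] [ 573.3 -112.3] [ 584.3 -101.1]
rot [-0.11 -0.01  0.11] shift cm (target axes) [-0.13  0.24  6.09] tool z [ 0.343  0.012 -0.939]
now [ 567.7 -108.4  139.8] q [-0.26  0.37  2.03  0.25  0.42  1.06] w 35.2 F [ 0.5 -0.2  0.1] t 46.35
```

```bash
python3 -m inch '[{"tx":-0.03,"ty":0.24,"tz":1.5,"ax":0,"ay":0,"az":0,"jaw":0.4},{"tx":0,"ty":0,"tz":1.5,"ax":0,"ay":0,"az":0,"jaw":0.4},{"tx":0,"ty":0,"tz":1.5,"ax":0,"ay":0,"az":0,"jaw":0.4},{"tx":0,"ty":0,"tz":1.5,"ax":0,"ay":0,"az":0,"jaw":0.4},{"tx":0,"ty":0,"tz":0,"ax":0,"ay":0,"az":0,"jaw":0.4}]';python3 -m inch '[{"tx":0,"ty":0,"tz":0,"ax":0,"ay":0,"az":0,"jaw":0},{"tx":0,"ty":0,"tz":0,"ax":0,"ay":0,"az":0,"jaw":0},{"tx":0,"ty":0,"tz":0,"ax":0,"ay":0,"az":0,"jaw":0},{"tx":0,"ty":0,"tz":0,"ax":0,"ay":0,"az":0,"jaw":0},{"tx":0,"ty":0,"tz":0,"ax":0,"ay":0,"az":0,"jaw":0}]';python3 to2.py 586.3 -106.4 81.8 -88 20.05
```

```text
t: 46.98
ee_pos: [583.7, -107.3, 79.1]
orientation: [-2.066, 1.993, -0.348]
ft_force: [0.1, -0.1, 0.2]
width: 35.1
t: 47.6
ee_pos: [584.4, -107.7, 81.4]
orientation: [-2.065, 1.992, -0.352]
ft_force: [-1.8, -0.7, 5.0]
width: 11.9
rot [0.   0.   0.06] shift cm (target axes) [-0.12 -0.19  0.03] tool z [ 0.343  0.012 -0.939]
now [ 584.4 -107.7   81.4] q [-0.25  0.49  2.02  0.32  0.31  0.99] w 11.9 F [-1.8 -0.7  5. ] t 47.6
```

```bash
python3 -m inch '[{"tx":0,"ty":0,"tz":-0.4,"ax":0,"ay":0,"az":0,"jaw":0},{"tx":0,"ty":0,"tz":-0.4,"ax":0,"ay":0,"az":0,"jaw":0},{"tx":0,"ty":0,"tz":0,"ax":0,"ay":0,"az":0,"jaw":0},{"tx":0,"ty":0,"tz":0,"ax":0,"ay":0,"az":0,"jaw":0}]';python3 bat.py w16.png|grep -v ring;python3 to2.py 586.3 -106.4 81.8 -88 20.05
```

```text
t: 48.1
ee_pos: [581.7, -107.7, 88.5]
orientation: [-2.065, 1.992, -0.352]
ft_force: [4.1, -0.7, -3.8]
width: 12.1
pose [ 581.7 -107.7   88.5]
66 499 mean [ 602.9 -114.7   69.2] [ 588.4 -144.7] [617. -96.]
71 783 mean [ 600.5 -106.2   72.9] [ 588.  -116.2] [616.9 -96. ]
76 72 mean [ 589.8 -106.5   79.2] [ 587.9 -112.5] [ 602.4 -100.4]
81 23 mean [ 588.5 -106.9   82.6] [ 587.9 -110.2] [ 590.  -104.7]
91 181 mean [ 589.9 -106.4   94.4] [ 585.9 -120.6] [592.5 -91.6]
96 309 mean [ 588.4 -106.3   98.6] [ 584.9 -121.1] [591.6 -91.6]
101 373 mean [ 585.6 -106.7  103.6] [ 564.6 -121.3] [589.6 -91.8]
106 422 mean [ 583.5 -106.5  108.7] [ 565.7 -121.3] [587.9 -91.7]
111 1011 mean [ 578.3 -106.7  113.4] [ 563.7 -121.3] [586.  -91.6]
rot [0.02 0.01 0.06] shift cm (target axes) [-0.11 -0.2   0.78] tool z [ 0.343  0.012 -0.939]
now [ 581.7 -107.7   88.5] q [-0.25  0.48  2.02  0.31  0.33  1.  ] w 11.5 F [ 2.5 -1.4 -4.2] t 48.15
```

```bash
python3 -m inch '[{"tx":0,"ty":-0.38,"tz":-0.05,"ax":-5,"ay":0,"az":0,"jaw":0},{"tx":0,"ty":-0.38,"tz":0,"ax":-5,"ay":0,"az":0,"jaw":0},{"tx":0,"ty":0,"tz":0,"ax":0,"ay":0,"az":0,"jaw":0},{"tx":0,"ty":0,"tz":0,"ax":0,"ay":0,"az":0,"jaw":0}]';python3 to2.py 598.6 -106 48 -88 10
```

```text
t: 48.65
ee_pos: [588.8, -107.5, 91.0]
orientation: [-2.165, 2.089, -0.186]
ft_force: [4.9, -2.6, -3.9]
width: 11.8
rot [-0.15 -0.    0.06] shift cm (target axes) [-0.11 -0.23  4.4 ] tool z [ 0.174  0.006 -0.985]
now [ 588.8 -107.5   91. ] q [-0.22  0.51  1.89  0.08  0.58  1.25] w 11.8 F [ 4.9 -2.6 -3.9] t 48.65
```

```bash
python3 -m inch '[{"tx":0,"ty":-0.38,"tz":0,"ax":-5,"ay":0,"az":0,"jaw":0},{"tx":0,"ty":-0.38,"tz":0,"ax":-5,"ay":0,"az":0,"jaw":0},{"tx":0,"ty":-0.38,"tz":0,"ax":-5,"ay":0,"az":0,"jaw":0},{"tx":0,"ty":0,"tz":0,"ax":0,"ay":0,"az":0,"jaw":0},{"tx":0,"ty":0,"tz":0,"ax":0,"ay":0,"az":0,"jaw":0}]';python3 to2.py 598.6 -106 48 -88 -5;python3 -m inch '[{"tx":0,"ty":-0.38,"tz":0,"ax":-5,"ay":0,"az":0,"jaw":0},{"tx":0,"ty":-0.38,"tz":0,"ax":-5,"ay":0,"az":0,"jaw":0},{"tx":0,"ty":-0.38,"tz":0,"ax":-5,"ay":0,"az":0,"jaw":0},{"tx":0,"ty":0,"tz":0,"ax":0,"ay":0,"az":0,"jaw":0},{"tx":0,"ty":0,"tz":0,"ax":0,"ay":0,"az":0,"jaw":0}]';python3 to2.py 598.6 -106 48 -88 -20
```

```text
t: 49.28
ee_pos: [598.8, -107.0, 91.5]
orientation: [2.216, -2.137, -0.093]
ft_force: [0.1, -3.6, -4.0]
width: 11.9
rot [-0.06  0.02  0.06] shift cm (target axes) [-0.1  -0.36  4.34] tool z [-0.087 -0.003 -0.996]
now [ 598.8 -107.    91.5] q [-0.19  0.6   1.68 -0.02  0.94  1.36] w 11.9 F [ 0.1 -3.6 -4. ] t 49.27
t: 49.9
ee_pos: [610.0, -106.6, 89.8]
orientation: [2.066, -1.993, -0.351]
ft_force: [-0.6, -4.6, -4.1]
width: 11.7
rot [-0.06  0.    0.06] shift cm (target axes) [-0.1  -0.36  4.32] tool z [-0.342 -0.012 -0.94 ]
now [ 610.  -106.6   89.8] q [-0.16  0.74  1.47 -0.07  1.28  1.41] w 11.7 F [-0.6 -4.6 -4.1] t 49.9
```

```bash
python3 -m inch '[{"tx":0,"ty":-0.15,"tz":0,"ax":0,"ay":0,"az":0,"jaw":0},{"tx":0,"ty":0,"tz":0,"ax":0,"ay":0,"az":0,"jaw":0}]'; python3 -m inch '[{"tx":0,"ty":0,"tz":0.4,"ax":0,"ay":0,"az":0,"jaw":0},{"tx":0,"ty":0,"tz":0.4,"ax":0,"ay":0,"az":0,"jaw":0},{"tx":0,"ty":0,"tz":0,"ax":0,"ay":0,"az":0,"jaw":0},{"tx":0,"ty":0,"tz":0,"ax":0,"ay":0,"az":0,"jaw":0}]';python3 to2.py 598.6 -106 48 -88 -20
```

```text
t: 50.15
ee_pos: [610.5, -106.6, 89.8]
orientation: [2.064, -1.991, -0.354]
ft_force: [-4.8, -3.4, -1.7]
width: 11.6
t: 50.65
ee_pos: [608.7, -106.7, 83.3]
orientation: [2.065, -1.992, -0.352]
ft_force: [-4.9, -3.7, 2.0]
width: 11.5
rot [ 0.01 -0.01  0.05] shift cm (target axes) [-0.11 -0.27  3.66] tool z [-0.342 -0.012 -0.94 ]
now [ 608.7 -106.7   83.3] q [-0.16  0.74  1.47 -0.07  1.27  1.41] w 11.5 F [-4.9 -3.7  2. ] t 50.65
```

```bash
python3 -m inch '[{"tx":0,"ty":0.1,"tz":0,"ax":0,"ay":0,"az":0,"jaw":0},{"tx":0,"ty":0,"tz":0,"ax":0,"ay":0,"az":0,"jaw":0.4},{"tx":0,"ty":0,"tz":0,"ax":0,"ay":0,"az":0,"jaw":0.4},{"tx":0,"ty":0,"tz":0,"ax":0,"ay":0,"az":0,"jaw":0.4},{"tx":0,"ty":0,"tz":-2,"ax":0,"ay":0,"az":0,"jaw":0.4},{"tx":0,"ty":0,"tz":-3,"ax":0,"ay":0,"az":0,"jaw":0.4},{"tx":0,"ty":0,"tz":-4,"ax":0,"ay":0,"az":0,"jaw":0.4},{"tx":0,"ty":0,"tz":-4,"ax":0,"ay":0,"az":0,"jaw":0.4},{"tx":0,"ty":3,"tz":-2,"ax":10,"ay":0,"az":0,"jaw":0.4},{"tx":0,"ty":3,"tz":0,"ax":10,"ay":0,"az":0,"jaw":0.4},{"tx":0,"ty":3,"tz":0,"ax":0,"ay":0,"az":0,"jaw":0.4},{"tx":0,"ty":0,"tz":0,"ax":0,"ay":0,"az":0,"jaw":0.4}]'
cat > fin.py <<'E'
from h import *
o=get_obs();im,d,c=grab('wrist');P=cloud(d,c);save('w17.png',im);print(o['ee_pos'].round(1),o['t'])
m=(P[...,2]>66)&(P[...,2]<118)&(np.hypot(P[...,0]-605,P[...,1]+107)<40);q=P[m]
for a in range(76,116,5):
    s=q[(q[:,2]>=a)&(q[:,2]<a+5)]
    if len(s)>4: print('bat',a,len(s),'mean',s.mean(0).round(1),s[:,:2].min(0).round(1),s[:,:2].max(0).round(1))
im,d,c=grab('side');uv=proj(c,[605,-20,100]).round().astype(int)[0];save('s2.png',cv2.resize(im[uv[1]-80:uv[1]+70,uv[0]-100:uv[0]+100],None,fx=4,fy=4,interpolation=cv2.INTER_CUBIC))
im,d,c=grab('scene');save('scene2.png',im)
E
python3 fin.py
```

```text
t: 52.15
ee_pos: [570.8, -107.8, 239.6]
orientation: [-2.26, 2.182, -0.0]
ft_force: [1.2, 0.4, 0.2]
width: 35.0
[ 570.8 -107.8  239.6] 52.15
bat 86 22 mean [ 607.2 -105.6   88.6] [ 606.2 -111.9] [ 608. -100.]
bat 91 16 mean [ 609.  -106.1   93.7] [ 608.1 -111.7] [ 609.3 -100. ]
bat 96 29 mean [ 611.  -105.7   98.9] [ 610.2 -111.6] [ 611.7 -100.1]
bat 101 115 mean [ 620.5 -105.6  104.7] [ 611.8 -111.4] [625.  -99.7]
bat 106 123 mean [ 617.4 -105.4  107. ] [ 613.8 -111.2] [624.2 -99.9]
```

View pics/s2.png

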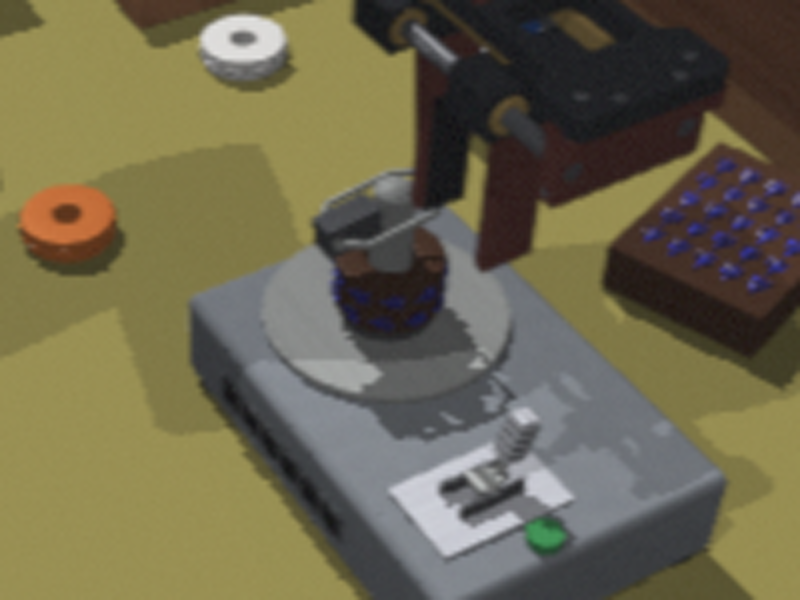

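View pics/w17.png

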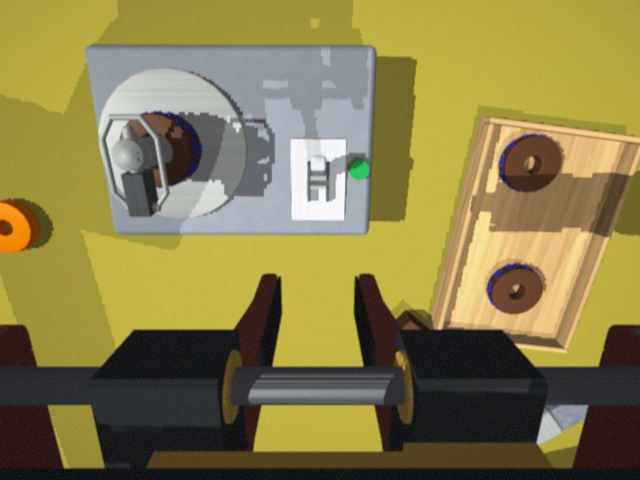

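```bash
python3 -m inch '[{"tx":-3.2,"ty":-0.5,"tz":0,"ax":0,"ay":0,"az":0,"jaw":0},{"tx":-3.2,"ty":-0.5,"tz":0,"ax":0,"ay":0,"az":0,"jaw":0},{"tx":-3.2,"ty":-0.5,"tz":0,"ax":0,"ay":0,"az":0,"jaw":0},{"tx":-3.2,"ty":-0.5,"tz":0,"ax":0,"ay":0,"az":0,"jaw":0},{"tx":0,"ty":0,"tz":0,"ax":0,"ay":0,"az":0,"jaw":0},{"tx":0,"ty":0,"tz":0,"ax":0,"ay":0,"az":0,"jaw":0}]'
python3 - <<'E'
from h import *
o=get_obs();im,d,c=grab('wrist');P=cloud(d,c);print(o['ee_pos'])
uv=proj(c,[615,24,145]).round().astype(int)[0];save('w18.png',cv2.resize(im[uv[1]-70:uv[1]+70,uv[0]-90:uv[0]+90],None,fx=4,fy=4,interpolation=cv2.INTER_CUBIC))
a=np.radians(2);X=P[...,0]*np.cos(a)+(P[...,1]-24)*np.sin(a);Y=P[...,1]-24-(P[...,0]-624)*np.sin(a)
m=(abs(Y)<5)&(P[...,2]>125)&(P[...,2]<156)
for x in range(574,660,3):
    s=m&(X>=x)&(X<x+3)
    if s.sum()>3: print(x,s.sum(),np.percentile(P[s][:,2],[10,50,90]).round(1),im[s].mean(0).round())
E
```

```text
t: 53.05
ee_pos: [588.4, 20.5, 238.4]
orientation: [2.261, -2.18, -0.0]
ft_force: [0.2, 0.1, 0.4]
width: 0.4
[588.39723071  20.53441102 238.44414254]
580 50 [141.6 142.5 143.3] [101. 104. 109.]
583 44 [141.8 142.7 143.7] [100. 103. 108.]
586 47 [142.4 143.2 143.8] [101. 103. 108.]
589 52 [142.5 143.2 144.2] [101. 103. 107.]
592 54 [143.2 143.9 144.5] [101. 103. 107.]
595 55 [143.2 144.3 145.1] [101. 104. 108.]
598 56 [143.4 144.2 145.1] [100. 103. 107.]
601 55 [144.  144.7 145.6] [101. 104. 108.]
604 49 [144.3 145.1 145.9] [100. 103. 107.]
607 58 [144.7 145.6 146.4] [ 99. 102. 107.]
610 65 [140.1 143.7 146. ] [87. 90. 91.]
613 39 [146.8 148.3 149.4] [177. 182. 177.]
616 55 [149.  149.9 151.1] [191. 196. 191.]
619 63 [150.1 151.2 152.1] [197. 202. 197.]
622 60 [150.2 150.9 151.8] [197. 201. 197.]
625 73 [150.3 151.  151.7] [185. 189. 185.]
628 64 [149.  150.4 151.4] [174. 178. 174.]
631 80 [145.4 148.5 150. ] [155. 158. 155.]
634 57 [141.7 144.2 146.8] [164. 168. 164.]
637 48 [142.2 143.9 145.4] [182. 186. 182.]
640 46 [142.2 143.9 145. ] [151. 152. 148.]
643 10 [141.2 142.4 143. ] [105.  98.  93.]
646 44 [142.6 143.5 144.5] [162. 166. 161.]
649 45 [142.2 143.3 144.4] [138. 136. 131.]
```

View pics/w18.png

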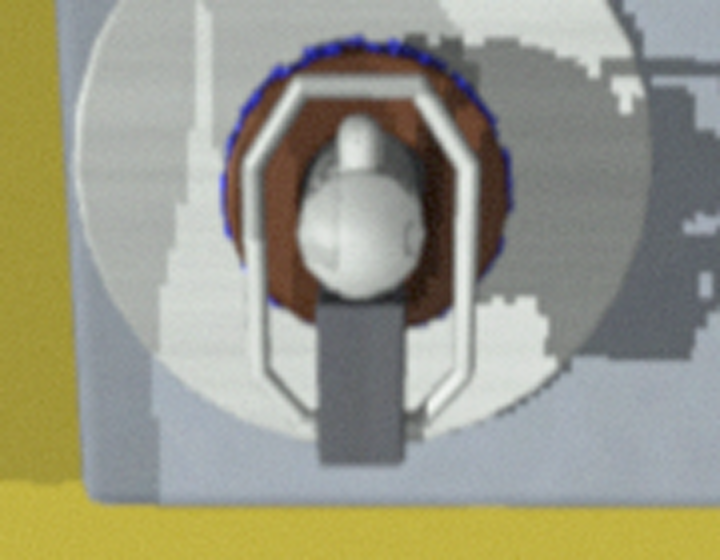

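```bash
python3 -m inch '[{"tx":0,"ty":2.2,"tz":0,"ax":0,"ay":0,"az":0,"jaw":0},{"tx":-0.1,"ty":2.2,"tz":0,"ax":0,"ay":0,"az":0,"jaw":0},{"tx":0,"ty":0,"tz":3.6,"ax":0,"ay":0,"az":0,"jaw":0},{"tx":0,"ty":0,"tz":3.6,"ax":0,"ay":0,"az":0,"jaw":0},{"tx":0,"ty":0,"tz":3.2,"ax":0,"ay":0,"az":0,"jaw":0},{"tx":0,"ty":0,"tz":0,"ax":0,"ay":0,"az":0,"jaw":0},{"tx":0,"ty":-0.8,"tz":0,"ax":0,"ay":0,"az":0,"jaw":0},{"tx":0,"ty":-0.6,"tz":0,"ax":0,"ay":0,"az":0,"jaw":0},{"tx":0,"ty":0,"tz":0,"ax":0,"ay":0,"az":0,"jaw":0},{"tx":0,"ty":0,"tz":0,"ax":0,"ay":0,"az":0,"jaw":0}]'
python3 -m inch '[{"tx":0,"ty":-0.3,"tz":0,"ax":0,"ay":0,"az":0,"jaw":0},{"tx":0,"ty":0,"tz":0,"ax":0,"ay":0,"az":0,"jaw":0}]'
python3 -m inch '[{"tx":0,"ty":-0.2,"tz":0,"ax":0,"ay":0,"az":0,"jaw":0},{"tx":0,"ty":0,"tz":0,"ax":0,"ay":0,"az":0,"jaw":0}]'
python3 -m inch '[{"tx":0,"ty":-0.2,"tz":0,"ax":0,"ay":0,"az":0,"jaw":0},{"tx":0,"ty":0,"tz":0,"ax":0,"ay":0,"az":0,"jaw":0}]'
```

```text
t: 54.35
ee_pos: [557.9, 20.7, 135.5]
orientation: [-2.261, 2.181, -0.001]
ft_force: [0.0, -0.5, 0.3]
width: 0.4
t: 54.6
ee_pos: [560.9, 20.8, 135.0]
orientation: [-2.261, 2.181, -0.0]
ft_force: [0.6, -0.1, 1.2]
width: 0.6
t: 54.85
ee_pos: [562.9, 20.8, 134.9]
orientation: [-2.261, 2.181, -0.0]
ft_force: [0.6, -0.3, -0.0]
width: 0.2
t: 55.1
ee_pos: [564.9, 20.9, 134.9]
orientation: [-2.261, 2.181, -0.0]
ft_force: [0.3, -0.3, -0.6]
width: 0.6
```

```bash
python3 -m inch '[{"tx":0,"ty":-0.2,"tz":0,"ax":0,"ay":0,"az":0,"jaw":0},{"tx":0,"ty":-0.1,"tz":0,"ax":0,"ay":0,"az":0,"jaw":0},{"tx":0,"ty":0,"tz":0,"ax":0,"ay":0,"az":0,"jaw":0}]'
python3 -m inch '[{"tx":0,"ty":-0.1,"tz":0,"ax":0,"ay":0,"az":0,"jaw":0},{"tx":0,"ty":0,"tz":0,"ax":0,"ay":0,"az":0,"jaw":0}]'
python3 -m inch '[{"tx":0,"ty":-0.1,"tz":0,"ax":0,"ay":0,"az":0,"jaw":0},{"tx":0,"ty":0,"tz":0,"ax":0,"ay":0,"az":0,"jaw":0}]'
python3 -m inch '[{"tx":0,"ty":-0.1,"tz":0,"ax":0,"ay":0,"az":0,"jaw":0},{"tx":0,"ty":0,"tz":0,"ax":0,"ay":0,"az":0,"jaw":0}]'
```

```text
t: 55.48
ee_pos: [567.8, 21.0, 134.9]
orientation: [-2.261, 2.181, -0.0]
ft_force: [0.6, 0.5, 0.3]
width: 0.6
t: 55.72
ee_pos: [568.6, 21.0, 134.9]
orientation: [2.261, -2.181, -0.0]
ft_force: [-0.7, 0.1, -0.1]
width: 0.4
t: 55.98
ee_pos: [568.8, 21.1, 134.6]
orientation: [2.26, -2.18, -0.002]
ft_force: [-4.4, 0.4, 1.0]
width: 0.5
t: 56.22
ee_pos: [569.0, 21.1, 134.4]
orientation: [2.259, -2.179, -0.004]
ft_force: [-6.4, -0.5, 2.3]
width: 0.6
```

```bash
python3 -m inch '[{"tx":0,"ty":0.5,"tz":0,"ax":0,"ay":0,"az":0,"jaw":0},{"tx":0,"ty":2.5,"tz":0,"ax":0,"ay":0,"az":0,"jaw":0},{"tx":0,"ty":0,"tz":-5,"ax":0,"ay":0,"az":0,"jaw":0},{"tx":0,"ty":0,"tz":-5,"ax":0,"ay":0,"az":0,"jaw":0},{"tx":0,"ty":-1.5,"tz":0,"ax":0,"ay":0,"az":0,"jaw":0},{"tx":0,"ty":0,"tz":0,"ax":0,"ay":0,"az":0,"jaw":0},{"tx":0,"ty":0,"tz":0,"ax":0,"ay":0,"az":0,"jaw":0},{"tx":0,"ty":0,"tz":0,"ax":0,"ay":0,"az":0,"jaw":0}]'; python3 bat.py w19.png; python3 a.py | grep -E 'block|stamp|^\{' | cut -c1-150
```

```text
t: 57.22
ee_pos: [554.8, 20.5, 233.6]
orientation: [2.26, -2.18, -0.003]
ft_force: [0.3, 0.0, 0.8]
width: 0.3
pose [554.8  20.5 233.6]
66 304 mean [ 598.4 -108.4   68.9] [ 580.8 -143.9] [616.  -95.3]
71 326 mean [ 598.4 -104.4   72.7] [ 581.1 -116.6] [616.3 -95.6]
76 6 mean [ 598.8 -103.6   76.4] [ 594.7 -106.2] [ 602.6 -100.5]
81 15 mean [ 613.8 -100.3   84.8] [ 606.2 -107.9] [618.1 -99.2]
86 63 mean [ 611.3 -101.9   88.7] [ 606.3 -112.3] [620.  -99.1]
91 57 mean [ 612.2 -102.    93.6] [ 608.2 -110.7] [620.3 -98.9]
96 62 mean [ 613.8 -102.    98.8] [ 609.8 -111.5] [620.5 -98.6]
101 85 mean [ 616.7 -103.1  104.3] [ 611.6 -111.1] [621.4 -99. ]
106 122 mean [ 617.  -105.1  107.1] [ 613.6 -110.7] [621.4 -99.5]
pin/ring 125 5 [612.9  16.9] [613.4  31.8]
pin/ring 130 21 [588.    8.8] [634.4  33.9]
pin/ring 135 661 [582.4   3. ] [639.3  45.4]
pin/ring 140 1882 [580.   4.] [651.3  46. ]
pin/ring 145 720 [593.3  12.9] [649.3  35.6]
pin/ring 150 394 [616.8  16. ] [631.8  32.8]
{'t': np.float64(57.275), 'qpos': array([0.016, 0.309, 1.774, 0.   , 1.06 , 1.55 ]), 'qvel': array([-0.001, -0.007, -0.007,  0.   ,  0.003,  0.001]), 
block_a_mid 0.83 [248. 204.] 784 [ 390. -233.   29.] [[341.0, -287.0, 6.0], [433.0, -187.0, 34.0]] [70. 53. 53.]
stamp_mid 0.59 [444. 267.] 92 [502. 309.  15.] [[491.0, 299.0, 1.0], [509.0, 322.0, 29.0]] [92. 72. 41.]
block_a_mid 0.96 [327. 380.] 2385 [ 378. -245.   28.] [[334.0, -289.0, 6.0], [425.0, -194.0, 30.0]] [82. 64. 67.]
stamp_mid 0.52 [361. 194.] 250 [600.  21. 141.] [[580.0, 5.0, -0.0], [747.0, 180.0, 146.0]] [83. 84. 80.]
```

View pics/w19.png

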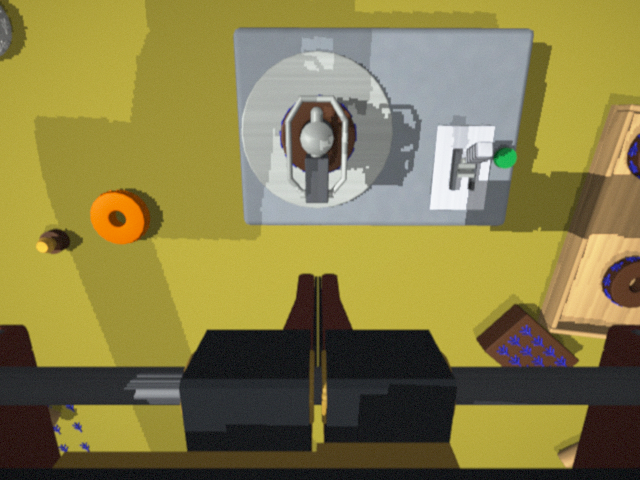

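All in place: ring round the spindle (318,140), bat over to the far side (480,150), wheels in the tray, block and stamp unmoved. Handing in.

```bash
python3 -c "
from workcell import ctrl
print(ctrl.close_job())"
```

```text
the job is handed in; nothing more can be done
None
```

The job is handed in at t ≈ 57 s of the 210 s allowed; no verdict was reported.

- **Wheels:** Four dark wheels were present. The two with a bore measured at about 27 mm are stacked on the spindle, and the two at about 18 mm lie flat in the tray.
- **Pin:** It is through the cross hole, ring side up. A test push on its head with the closed fingers at the end met about 6 N with almost no movement, so the shoulder is home.
- **Ring:** It was flipped over the spindle and has closed round the pin's end before the toggle was touched.
- **Toggle:** The bat was pulled out about 8 mm, swung to the far side and let go. It now leans about 0.35 rad away, and its top is back at about 107 mm as at the start, so it has dropped into its lock.
- **Bystanders:** The block measures where it was in both cameras. The stamp measures where it was in the scene camera.

Some checks disagreed:

- **Pin tilt:** The pin sits about 0.1 rad nose-up from play in the hole. The shoulder's top edge and the tip therefore measure 1–2 mm short of ideal.
- **Camera offset:** The wrist and fixed cameras disagreed by up to 4 mm, so I used relative wrist-camera measurements for the close fits.
- **Stamp detection:** In the last side picture the detector put the stamp on the pin, at low confidence. I disregarded that.

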